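# Latch the pantry tub

### The job

Close up the white enamel pantry tub on the counter: lower its lid, lift the wire loop of the toggle latch over the hooked keeper on the front of the lid, then press the latch lever down until it lies fully home against the front of the tub and holds the lid tight. Use a firm but gentle hand, without ramming the lid or the lever against their stops, and leave the things around it where they stand.

Things in the scene. Friction and masses are not known exactly. Their poses are not given: they have to be found in the camera images.
- tub: White enamelled steel tub with hinged lid, 150 mm deep (x), 190 mm wide (y), rim 122 mm high; stands firmly, does not slide. Origin: centre of its underside. Its -x side is the front, with the latch, roughly facing the robot; z up. Here the lid's hinge axis runs along y through x = 82, z = 124 mm; the front face is at x = -75 mm. A wire handle stands 19 mm out of each side.
- lid (a joint): Lid angle, rad; 0 = pulled tight, grows as the front edge rises. A stiff hinge (about 0.3 N m) keeps it where it is put. Lying loosely on its rubber seal it reads about 0.034; only the closed latch squeezes the seal (about 18 N per mm at the front) down to about 0.
- lid_front (a point): Point on the top of the lid (a flat white panel 160 mm deep, 200 mm wide, 8 mm thick, with a shallow skirt), on its middle line, 25 mm behind the front edge: a good place to press the lid down. Its z is square to the lid's top.
- keeper (a point): Seat of the keeper, a 26 mm wide steel hook, open upward, on the middle of the lid's front skirt: where the centre of the loop's crossbar lies once hooked (lid tight: 21 mm before the tub's front face, 122 mm up). Axes of the lid: -x out of the front, z up. Its lip is 3.5 mm in front and rises 4 mm above the point; its back wall is 3 mm behind and rises 12 mm; the floor is 2 mm below.
- lever_pivot (a point): Pivot of the latch lever on the tub's front, 23 mm out of the face, 84 mm up, on the tub's middle line; the pivot pin runs along the tub's y.
- lever (a joint): Lever angle, rad; 0 = fully home, straight down along the tub's front; 1.57 = straight out; 2.0 = its upper stop. Friction (0.12 N m) holds it where it is left. Once hooked, pressing the pad takes up to about 10 N between 1.1 and 0.4 rad, eases off, and passes centre at about 0.1 rad; it does not snap home by itself but has to be pushed (some 3 N) up to its hard stop at 0.
- lever_pad (a point): The place to press the lever: point on the outer face of its steel paddle (26 mm wide, 3 mm thick, ending 56 mm from the pivot, the last 12 mm bent outward), 43 mm from the pivot, just before the bend. -x is square out of the outer face, -z along the paddle. The loop's two pins sit on the lever 18 mm from the pivot, 0.10 rad from the paddle's line on its inner side.
- loop (a joint): Angle of the wire loop on the lever, rad; about 0 when latched, grows as it swings outward, away from the tub. The loop leans away from the tub by about (loop - lever) from the vertical. Slight friction (0.014 N m) keeps it where it is left.
- loop_bar (a point): Middle of the loop's crossbar; z along the legs. The loop is a stiff U of 4 mm steel wire, 40 mm wide over its legs (along the tub's y), crossbar centre 54.5 mm from its pins; it can be pinched across the legs just under the crossbar. Lid down and lever at its upper stop, the crossbar clears the keeper's lip by about 8 mm; with the lever below about 1.6 rad it cannot: lift the lever with the loop.
- sugar_jar: Lidded glass jar of sugar, 92 mm across, 134 mm tall, right of the tub; stays where it is. Origin: centre of its underside.
- mug: Cream mug, 78 mm across, 97 mm tall, right of the tub; stays where it is. Origin: centre of its underside.
- wooden_spoon: Wooden spoon, 310 mm long, 14 mm high, lying in front of the tub; stays where it is. Origin: centre of its underside.

How it is judged (in metres and radians):
On the way, in this order (a step that is already met when the one before it is completed fails the run):
1. the lid is down on its seal (value of joint lid below 0.05 rad), for 0.2 s.
2. the loop's crossbar lies in the keeper, the lever still up (x of loop_bar in the frame of keeper between -0.004 and 0.004 m and z of loop_bar in the frame of keeper between -0.003 and 0.0035 m and value of joint lever above 0.9 rad), for 0.2 s.
At the end, for the whole second after the job is handed in: The lever is home (within 0.05 rad of hanging straight down), the loop's crossbar lies in the keeper (within 4 mm front to back and 3.5 mm in height of its seat) and the lid is pulled tight (within 0.01 rad, about 1.6 mm at the front edge), with the robot clear (value of joint lid below 0.01 rad and value of joint lever below 0.05 rad and x of loop_bar in the frame of keeper between -0.004 and 0.004 m and z of loop_bar in the frame of keeper between -0.003 and 0.0035 m); the robot touches nothing.
It fails at once if the paddle of the lever is pushed with more than 25 N (contact force between any of lever_c0, lever_c1 and anything else above 25 N).
It fails at once if the lid's top is pushed with more than 25 N (contact force between any of the fingers, the arm and lid_c0 above 25 N).
It fails at once if a bystander (sugar jar, mug, wooden spoon) is moved by more than 30 mm (distance of any of sugar_jar, mug, wooden_spoon from where it was at the start of the episode above 0.03 m).
It also fails if it takes over 61 s, if anything falls off the work surface, if the arm or the gripper's body presses on something with over 40 N, if the wrist force passes 120 N, or if a joint passes its speed limit or range.

### The arm

A 6-joint arm with a two-finger parallel gripper is mounted at the origin on a cart in front of the work surface, level with it; the furniture and walls round the work are solid. World frame = base frame: x ahead of the robot, y to its left, z up, the work surface at z = 0. Lengths are in mm, angles in rad, forces in N, time in s.
With the tool pointing down it reaches from about 300 to 775 mm from the base axis. Payload 14.6 kg.
Tool frame: the origin (TCP) lies on the centre line of the jaws, within the pads' length; the fingertips stand ctrl.nose_length ahead of it and the grasp point (between the pads) lies 2 mm behind it (ctrl.nose_length is the distance from the TCP to the fingertips, in mm); z points along the fingers, y is the line along which they close (so a half turn about z gives the same grasp; the last joint's range is limited). The gripper opens to 94 mm and grips with 3 to 60 N. Pads are 16 mm wide; open, the fingers measure 119 mm over their backs; the gripper's body (75 mm by 177 mm) begins 78 mm behind the grasp point.
Start: joints at [1.079, 0.3, 1.521, -0, 1.321, -0.067], TCP at [226.672, 501.108, 222.446] pointing down, gripper open.
Joint ranges: [-3.03, 3.03], [-0.79, 2.21], [0.23, 2.52], [-1.04, 4.18], [0, 3.07], [-2.55, 2.55]. Speed limits (rad/s): [2.22, 2.22, 2.57, 3.14, 3.14, 3.14].

### API

Orientations are given as a rotation vector (axis times angle).
In Python, from workcell import ctrl, vision gives the robot as it stands.
- The arm moves only by the tool move_arm, never from a script. Its argument "rows" is a list of rows, each an object of numbers: "grip": the gripper command: -1 is shut, 1 is fully open, values between are in proportion; "tx", "ty", "tz": the shift along the world's x, y, z each as a share of 30 mm, from -1 to 1; "ax", "ay", "az": the turn, a rotation vector about the world's x, y, z each as a share of 8 degrees, from -1 to 1. In form: [{"grip": .., "tx": .., "ty": .., "tz": .., "ax": .., "ay": .., "az": ..}, ...]. A call has exactly 8 rows; each row shifts and turns the commanded pose from where the row before left it; what a row does not reach is not made up. A row lasts 1/10 s, in which the tool goes at most 50 mm and 8.59 degrees, less where a joint would pass 70% of its speed; a pose out of reach is approached as far as the arm can. A call with a number of a shift or a turn outside -1 to 1 is refused whole. A call with a gripper value outside its range is refused whole. The fingers move at their own pace and stop on an object; "newtons" is the grip in N (left out, the last holds). Time passes only in rows, so rows that do not move let the fingers close, or fill a call up. It gives the time, the measured TCP pose, the force, the opening and the grip force at its end, in the units of the state.
- ctrl.get_state(): the state, without advancing time (a new reading comes with each control period).
- vision.capture(name): name is "scene" or "top" or "wrist"; returns the picture (480x640x3 uint8, blue, green, red); there is no depth.
- vision.camera_params(name): a dict with "intrinsics" (3x3 intrinsics, pixels), "world_from_camera" (4x4, takes a point from camera to world coordinates). Camera axes: x right, y down, z forward; pixel columns grow to the right and rows downward; lengths in mm; the calibration is good to about 2 mm. A picture is of the moment at which its call begins: read the wrist's pose just before it. camera_params takes no time and is no camera call; for the wrist camera it gives the pose at the moment of the call.
- ctrl.finish_job(): hands the job in; it is judged then, once.
The state is a dict: "time": time; "qpos": joint angles; "qd": joint speeds; "tau": joint torques, N m; "tcp_pos": TCP position; "ee_rot": TCP orientation; "ft_force": force on the tool from outside, world axes, zero at the start; "wrist_torque": the same for the moment, N m; "opening": finger opening in mm; "gripper_force": force on a finger pad.
Only numpy, scipy, OpenCV 4.12 (cv2) and the standard library are available. Lean on these libraries where they do the work, as an engineer would, in place of code of your own. Each camera call takes 0.05 s, during which the arm holds its last target. There are 200 camera calls.

## Working session

There is one attempt and no reset: what is moved stays moved. The work goes in short steps, Python scripts to look and compute and a tool call to move; the robot and the scene stay as the last step left them, time stands still between calls to the robot, and variables do not carry over. Pictures are saved under pics/ and viewed, at most 10 in all, crops included, and the job is handed in when it is done.

Besides the shell and the picture viewer there is one more tool, called after "Request:" as a command line: name --argument value ..., lists and objects as JSON in quotes. move_arm: Moves the arm, as the interface text tells. Its arguments: {"type":"object","properties":{"rows":{"type":"array","items":{"type":"object","properties":{"grip":{"type":"number"},"tx":{"type":"number","minimum":-1,"maximum":1},"ty":{"type":"number","minimum":-1,"maximum":1},"tz":{"type":"number","minimum":-1,"maximum":1},"ax":{"type":"number","minimum":-1,"maximum":1},"ay":{"type":"number","minimum":-1,"maximum":1},"az":{"type":"number","minimum":-1,"maximum":1}}}},"newtons":{"type":"number"}},"required":["rows"]}

```bash
mkdir -p pics; python3 - <<'E'
from workcell import ctrl, vision
import cv2,numpy as np
np.set_printoptions(precision=2,suppress=True)
print(ctrl.get_state(), ctrl.nose_length)
for n in("scene","top"):
    cv2.imwrite(f"pics/{n}0.png",vision.capture(n)); p=vision.camera_params(n); print(n,p)
E
```

```text
{'time': 0.0, 'qpos': array([ 1.08,  0.3 ,  1.52, -0.  ,  1.32, -0.07]), 'qd': array([-0., -0., -0., -0.,  0., -0.]), 'tau': array([ -0.  , -53.18, -35.27,   0.07,   0.02,  -0.  ]), 'tcp_pos': array([226.56, 500.89, 221.9 ]), 'ee_rot': array([-0.66, -3.07,  0.  ]), 'ft_force': array([ 0.45, -0.21, -1.  ]), 'wrist_torque': array([-0.  , -0.05,  0.04]), 'gripper_force': 0.0, 'opening': 94.12039944640676} 17.0
scene {'intrinsics': array([[501.49,   0.  , 317.16],
       [  0.  , 501.49, 236.72],
       [  0.  ,   0.  ,   1.  ]]), 'world_from_camera': array([[ -0.88,  -0.42,   0.24, 306.77],
       [ -0.48,   0.76,  -0.43, 264.87],
       [ -0.  ,  -0.49,  -0.87, 912.52],
       [  0.  ,   0.  ,   0.  ,   1.  ]])}
top {'intrinsics': array([[462.63,   0.  , 320.16],
       [  0.  , 462.63, 242.37],
       [  0.  ,   0.  ,   1.  ]]), 'world_from_camera': array([[  -0.08,   -0.98,    0.2 ,  368.93],
       [  -1.  ,    0.08,   -0.01, -122.26],
       [  -0.  ,   -0.2 ,   -0.98,  936.84],
       [   0.  ,    0.  ,    0.  ,    1.  ]])}
```

View pics/scene0.png

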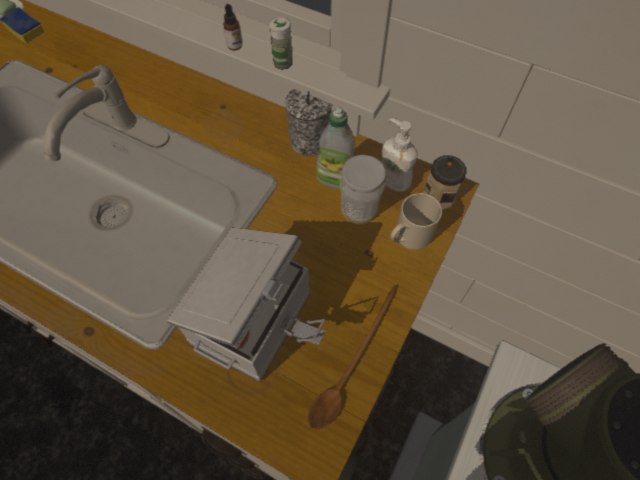

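View pics/top0.png

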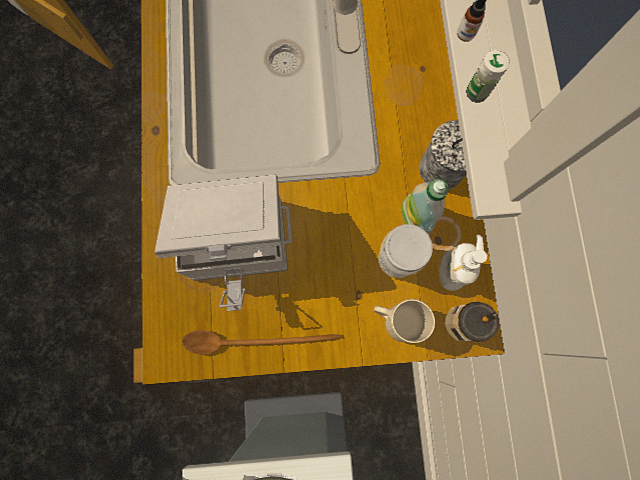

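The top view shows the tub at about (225,235) with its lid part open, the lever and loop at about (232,290), the spoon at row 340, and the jar and mug to the right at (405,250) and (410,322). I'll enlarge the tub in both views.

```bash
python3 - <<'E'
import cv2,numpy as np
a=cv2.imread("pics/top0.png")[165:325,145:305]; b=cv2.imread("pics/scene0.png")[220:390,165:335]
a=cv2.resize(a,(400*1,400),interpolation=cv2.INTER_CUBIC); b=cv2.resize(b,(400,400),interpolation=cv2.INTER_CUBIC)
c=np.hstack([a,b]); c=cv2.convertScaleAbs(c,alpha=1.3)
cv2.imwrite("pics/c0.png",c)
E
```

```text
(no output)
```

View pics/c0.png

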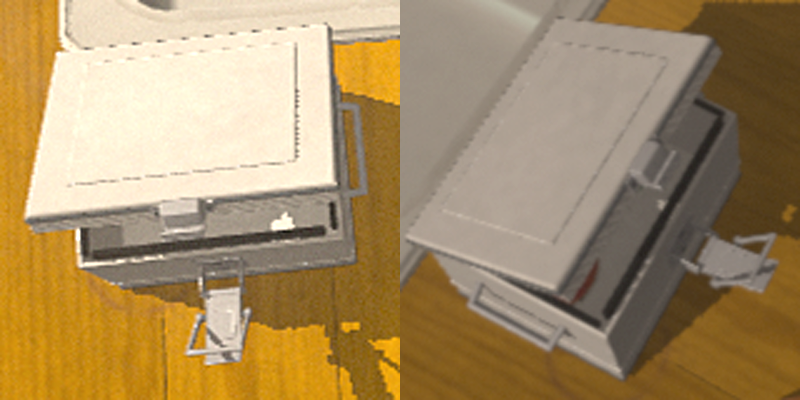

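The crop (top left, scene right) shows the tub's front rim corners at crop (80,265) and (348,235) on the left and (605,328) and (735,110) on the right. The lever sticks out to (222,350) on the left and (770,275) on the right, with the loop lying beside it.

```bash
cat > h.py <<'E'
from workcell import ctrl, vision
import cv2,numpy as np
np.set_printoptions(precision=2,suppress=True)
def cam(n):
    p=vision.camera_params(n); return np.array(p["intrinsics"]),np.array(p["world_from_camera"])
def ray(C,u,v):
    K,T=C; d=T[:3,:3]@np.linalg.inv(K)@[u,v,1]; return T[:3,3],d
def atz(C,u,v,z):
    o,d=ray(C,u,v); return o+d*(z-o[2])/d[2]
def tri(a,b):
    A=[];B=[]
    for C,u,v in(a,b):
        o,d=ray(C,u,v); d=d/np.linalg.norm(d); P=np.eye(3)-np.outer(d,d); A.append(P);B.append(P@o)
    x=np.linalg.lstsq(np.vstack(A),np.hstack(B),rcond=None)[0]
    return x,np.linalg.norm(np.vstack(A)@x-np.hstack(B))
def proj(C,P):
    K,T=C; p=(np.atleast_2d(P)-T[:3,3])@T[:3,:3]; q=p@K.T; return q[:,:2]/q[:,2:]
E
python3 - <<'E'
from h import *
T=cam("top");S=cam("scene")
t=lambda x,y:(T,145+x/2.5,165+y/2.5)
s=lambda x,y:(S,165+(x-400)/2.353,220+y/2.353)
for n,a,b in [("rimFL",(80,265),(605,328)),("rimFR",(350,233),(735,108)),("botFL",(95,283),(625,380)),("lidL",(30,222),(560,290)),("lidR",(335,190),(718,48)),("lidLB",(57,55),(410,238)),("lidRB",(330,28),(557,18)),("padtip1",(240,360),(768,290)),("keeper",(180,212),(650,165))]:
    print(n,*tri(t(*a),s(*b)))
for a in [(80,265),(350,233)]: print(atz(*t(*a),122))
for a in [(605,328),(735,108)]: print(atz(*s(*a),122))
E
```

```text
rimFL [505.51 122.08 130.87] 1.4900730747171949
rimFR [514.28 -68.06 117.15] 0.09373250806801608
botFL [498.21 133.43  52.4 ] 6.398243003265902
lidL [522.57 129.81 208.99] 1.179144623513204
lidR [526.28 -66.22 203.47] 2.263426818378127
lidLB [659.15 134.71 133.57] 0.8634274747443503
lidRB [667.24 -63.93 130.21] 2.516147628785894
padtip1 [434.86  25.48  54.42] 0.05561349892959517
keeper [519.1   33.08 210.34] 1.4701998605096234
[505.95 124.51 122.  ]
[513.35 -68.39 122.  ]
[508.85 120.6  122.  ]
[513.08 -66.02 122.  ]
```

```bash
cat >> h.py <<'E'
class Tub:
    def __init__(s,x=585.,y=30.,yaw=.033): s.o=np.array([x,y,0]);c,n=np.cos(yaw),np.sin(yaw);s.R=np.array([[c,-n,0],[n,c,0],[0,0,1]])
    def w(s,p): return s.o+np.atleast_2d(p)@s.R.T
    def loc(s,p): return (np.atleast_2d(p)-s.o)@s.R
    def pin(s,th): a=th-.1; return np.array([-98-18*np.sin(a),0,84-18*np.cos(a)])
    def bar(s,th,lo,r=54.5): b=lo-th; return s.pin(th)+r*np.array([-np.sin(b),0,np.cos(b)])
    def pad(s,th,r): return np.array([-98-r*np.sin(th),0,84-r*np.cos(th)])
    def lid(s,p,a):
        p=np.atleast_2d(p)-[82,0,124]; c,n=np.cos(a),np.sin(a)
        return np.c_[p[:,0]*c+p[:,2]*n, p[:,1], -p[:,0]*n+p[:,2]*c]+[82,0,124]
    def lines(s,lid,th,lo):
        y=lambda p,v: np.array(p)+[0,v,0]
        L=[s.w([[-75,95,122],[-75,-95,122]]),s.w([[-75,95,0],[-75,95,122]]),s.w([[-75,95,0],[-75,-95,0]]),s.w([[-75,-95,0],[-75,-95,122]])]
        q=s.lid([[-78,100,132],[-78,-100,132],[82,-100,132],[82,100,132],[-78,100,132]],lid); L.append(s.w(q))
        L.append(s.w(s.lid([[-96,-13,122],[-96,13,122]],lid)))
        p=s.pin(th);b=s.bar(th,lo); L.append(s.w([y(p,19),y(b,19),y(b,-19),y(p,-19)]))
        a=s.pad(th,0);b=s.pad(th,56); L.append(s.w([y(a,13),y(b,13),y(b,-13),y(a,-13),y(a,13)]))
        return L
def draw(img,C,L,box,k):
    x0,y0,x1,y1=box; o=cv2.resize(img[y0:y1,x0:x1],None,fx=k,fy=k,interpolation=cv2.INTER_CUBIC)
    o=cv2.convertScaleAbs(o,alpha=1.3)
    for i,l in enumerate(L):
        q=((proj(C,l)-[x0,y0]+.5)*k*8).astype(int)
        cv2.polylines(o,[q.reshape(-1,1,2)],False,[(0,255,0),(0,0,255),(255,0,255),(255,255,0)][i%4],1,cv2.LINE_AA,3)
    return o
E
python3 - <<'E'
from h import *
t=Tub(); T=cam("top");S=cam("scene")
ti=cv2.imread("pics/top0.png");si=cv2.imread("pics/scene0.png")
rows=[]
for lo in (.6,2.6):
    L=t.lines(.5,1.05,lo)
    rows.append(np.hstack([draw(ti,T,L,(165,230,265,305),4),draw(si,S,L,(240,270,340,345),4)]))
cv2.imwrite("pics/o1.png",np.vstack(rows))
E
```

```text
(no output)
```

View pics/o1.png

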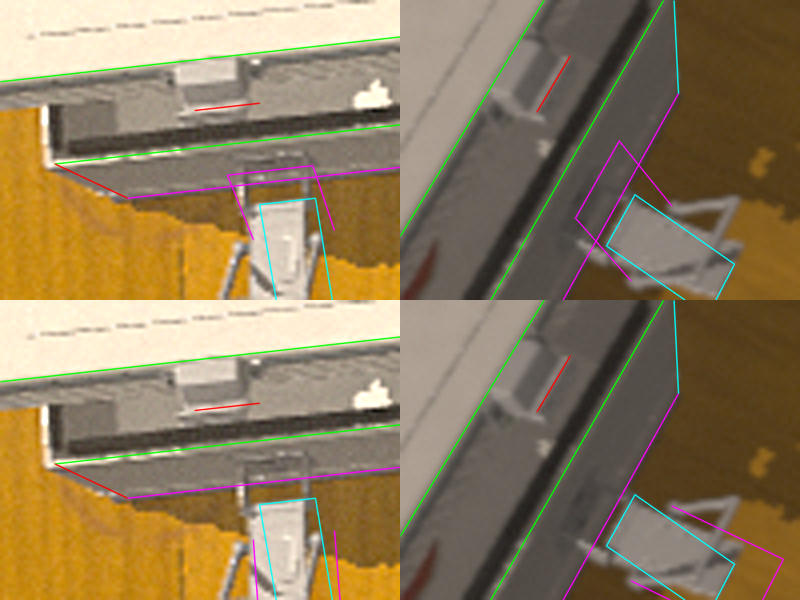

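The overlay fits the tub outline to 1–2 px. The latch sits a few mm further toward +y, and the loop leans up and outward, between the two hypotheses. I'll triangulate the crossbar ends and fit all of it.

```bash
python3 - <<'E'
from h import *
from scipy.optimize import least_squares
T=cam("top");S=cam("scene")
print(tri((T,219.8,305.8),(S,318,331)),tri((T,240.2,303.8),(S,324.5,320)))
pts=[("rimL",T,(177.2,271)),("rimL",S,(252.1,359.4)),("rimR",T,(285,258.2)),("rimR",S,(307.4,266.2)),
("lidL",T,(157,253.8)),("lidL",S,(233,343.2)),("lidR",T,(279,241)),("lidR",S,(300.1,240.4)),
("kL",T,(210.3,257.8)),("kR",T,(226.,256)),("barL",T,(219.8,305.8)),("barR",T,(240.2,303.8)),("barL",S,(318,331)),("barR",S,(324.5,320)),
("tipL",T,(226.5,310)),("tipR",T,(241.2,309)),("tipR",S,(323,334)),("tipL",S,(315,344)),]
def model(p):
    t=Tub(*p[:3]);y=lambda q,v:np.array(q)+[0,v,0]
    b=t.bar(p[4],p[5]); e=t.pad(p[4],53)
    k=t.lid([[-99.5,13,126],[-99.5,-13,126]],p[3])
    l=t.lid([[-78,100,132],[-78,-100,132]],p[3])
    return dict(rimL=t.w([-75,95,122]),rimR=t.w([-75,-95,122]),lidL=t.w(l[0]),lidR=t.w(l[1]),kL=t.w(k[0]),kR=t.w(k[1]),barL=t.w(y(b,18)),barR=t.w(y(b,-18)),tipL=t.w(y(e,13)),tipR=t.w(y(e,-13)))
def f(p):
    m=model(p[:6])
    return np.hstack([(proj(C,m[n])[0]-uv) for n,C,uv in pts])
best=min((least_squares(f,[585,33,.033,.5,1.2,lo],loss="soft_l1",x_scale=[5,5,.05,.1,.1,.1]) for lo in(1.,1.8,2.6)),key=lambda r:r.cost)
print(best.x,best.cost); r=f(best.x).reshape(-1,2)
for p,q in zip(pts,r): print(p[0],q)
p=best.x;t=Tub(*p[:3])
L=t.lines(*p[3:6])
ti=cv2.imread("pics/top0.png");si=cv2.imread("pics/scene0.png")
cv2.imwrite("pics/o2.png",np.hstack([draw(ti,T,L,(195,240,265,315),5),draw(si,S,L,(265,290,335,355),5)[:375]][:1]+[cv2.resize(draw(si,S,L,(265,280,335,355),5),(350,375))]))
E
```

```text
(array([433.6 ,  41.71, 164.27]), np.float64(1.6290717955481575)) (array([437.08,  12.39, 137.76]), np.float64(0.6939293596438161))
[583.38  32.29   0.02   0.47   1.84   2.42] 33.85433077449419
rimL [-1.02 -0.36]
rimL [-0.65  3.57]
rimR [-2.32  2.  ]
rimR [0.91 1.34]
lidL [-0.   -1.29]
lidL [-0.85  1.43]
lidR [ 1.65 -0.52]
lidR [-1.25 -2.29]
kL [0.66 2.31]
kR [1.23 2.52]
barL [0.58 0.1 ]
barR [0.97 0.03]
barL [-4.39  8.42]
barR [-0.52  0.48]
tipL [ 0.86 -1.25]
tipR [ 0.58 -1.69]
tipR [ 1.19 -3.05]
tipL [1.99 0.25]
```

View pics/o2.png

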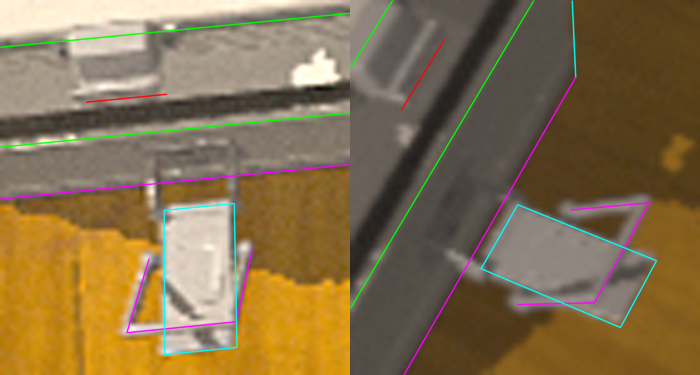

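The fit gives tub (583, 32), yaw about 0.02–0.03, lid about 0.47, lever about 1.84 and loop leaning about 0.58 rad outward, which agrees with the given sizes. The next move goes above the lid with the fingers shut.

Request:
move_arm --rows '[{"grip": -1,"tx": 0.5,"ty": -1,"tz": 0.25,"az": 0.4},{"grip": -1,"tx": 0.5,"ty": -1,"tz": 0.25,"az": 0.4},{"grip": -1,"tx": 0.5,"ty": -1,"tz": 0.25,"az": 0.4},{"grip": -1,"tx": 0.5,"ty": -1,"tz": 0.25,"az": 0.4},{"grip": -1,"tx": 0.5,"ty": -1,"tz": 0.25,"az": 0.4},{"grip": -1,"tx": 0.5,"ty": -1,"tz": 0.25,"az": 0.4},{"grip": -1,"tx": 0.5,"ty": -1,"tz": 0.25,"az": 0.4},{"grip": -1,"tx": 0.5,"ty": -1,"tz": 0.25,"az": 0.4}]' --newtons 10

```text
$.rows[0]: bad value
```

Request:
move_arm --rows '[{"grip": -1,"tx": 0.8,"ty": -1},{"grip": -1,"tx": 0.8,"ty": -1},{"grip": -1,"tx": 0.8,"ty": -1},{"grip": -1,"tx": 0.8,"ty": -1},{"grip": -1,"tx": 0.8,"ty": -1},{"grip": -1,"tx": 0.8,"ty": -1},{"grip": -1,"tx": 0.8,"ty": -1},{"grip": -1,"tx": 0.8,"ty": -0.6}]'

```text
$.rows[0]: bad value
```

Request:
move_arm --rows '[{"grip": -1,"tx": 0.5,"ty": -1,"tz": 0.25,"ax": 0,"ay": 0,"az": 0.4},{"grip": -1,"tx": 0.5,"ty": -1,"tz": 0.25,"ax": 0,"ay": 0,"az": 0.4},{"grip": -1,"tx": 0.5,"ty": -1,"tz": 0.25,"ax": 0,"ay": 0,"az": 0.4},{"grip": -1,"tx": 0.5,"ty": -1,"tz": 0.25,"ax": 0,"ay": 0,"az": 0.4},{"grip": -1,"tx": 0.5,"ty": -1,"tz": 0.25,"ax": 0,"ay": 0,"az": 0.4},{"grip": -1,"tx": 0.5,"ty": -1,"tz": 0.25,"ax": 0,"ay": 0,"az": 0.4},{"grip": -1,"tx": 0.5,"ty": -1,"tz": 0.25,"ax": 0,"ay": 0,"az": 0.4},{"grip": -1,"tx": 0.5,"ty": -1,"tz": 0.25,"ax": 0,"ay": 0,"az": 0.4}]' --newtons 10

```text
time: 0.9
tcp_pos: [347.0, 259.8, 282.6]
ee_rot: [0.038, -3.141, 0.0]
ft_force: [-0.4, 0.4, -0.0]
opening: 33.3
gripper_force: 0.0
```

Request:
move_arm --rows '[{"grip": -1,"tx": 0.8,"ty": -1,"tz": 0,"ax": 0,"ay": 0,"az": 0},{"grip": -1,"tx": 0.8,"ty": -1,"tz": 0,"ax": 0,"ay": 0,"az": 0},{"grip": -1,"tx": 0.8,"ty": -1,"tz": 0,"ax": 0,"ay": 0,"az": 0},{"grip": -1,"tx": 0.8,"ty": -1,"tz": 0,"ax": 0,"ay": 0,"az": 0},{"grip": -1,"tx": 0.8,"ty": -1,"tz": 0,"ax": 0,"ay": 0,"az": 0},{"grip": -1,"tx": 0.8,"ty": -1,"tz": 0,"ax": 0,"ay": 0,"az": 0},{"grip": -1,"tx": 0.8,"ty": -1,"tz": 0,"ax": 0,"ay": 0,"az": 0},{"grip": -1,"tx": 0.7,"ty": -0.6,"tz": 0,"ax": 0,"ay": 0,"az": 0}]'

```text
time: 1.7
tcp_pos: [536.5, 31.0, 282.1]
ee_rot: [0.032, -3.141, 0.0]
ft_force: [-0.2, 0.5, -0.1]
opening: 0.4
gripper_force: 0.0
```

Request:
move_arm --rows '[{"grip": -1,"tx": 0,"ty": 0,"tz": -0.8,"ax": 0,"ay": 0,"az": 0},{"grip": -1,"tx": 0,"ty": 0,"tz": -0.8,"ax": 0,"ay": 0,"az": 0},{"grip": -1,"tx": 0,"ty": 0,"tz": -0.4,"ax": 0,"ay": 0,"az": 0},{"grip": -1,"tx": 0,"ty": 0,"tz": -0.2,"ax": 0,"ay": 0,"az": 0},{"grip": -1,"tx": 0,"ty": 0,"tz": -0.2,"ax": 0,"ay": 0,"az": 0},{"grip": -1,"tx": 0,"ty": 0,"tz": -0.2,"ax": 0,"ay": 0,"az": 0},{"grip": -1,"tx": 0,"ty": 0,"tz": -0.2,"ax": 0,"ay": 0,"az": 0},{"grip": -1,"tx": 0,"ty": 0,"tz": -0.2,"ax": 0,"ay": 0,"az": 0}]'

```text
time: 2.5
tcp_pos: [535.8, 33.2, 192.3]
ee_rot: [-0.035, 3.141, 0.0]
ft_force: [0.9, -0.5, 0.5]
opening: 0.5
gripper_force: 0.3
```

Request:
move_arm --rows '[{"grip": -1,"tx": 0,"ty": 0,"tz": -0.2,"ax": 0,"ay": 0,"az": 0},{"grip": -1,"tx": 0,"ty": 0,"tz": -0.2,"ax": 0,"ay": 0,"az": 0},{"grip": -1,"tx": 0,"ty": 0,"tz": -0.2,"ax": 0,"ay": 0,"az": 0},{"grip": -1,"tx": 0,"ty": 0,"tz": -0.2,"ax": 0,"ay": 0,"az": 0},{"grip": -1,"tx": 0,"ty": 0,"tz": -0.1,"ax": 0,"ay": 0,"az": 0},{"grip": -1,"tx": 0,"ty": 0,"tz": -0.1,"ax": 0,"ay": 0,"az": 0},{"grip": -1,"tx": 0,"ty": 0,"tz": 0,"ax": 0,"ay": 0,"az": 0},{"grip": -1,"tx": 0,"ty": 0,"tz": 0,"ax": 0,"ay": 0,"az": 0}]'

```text
time: 3.3
tcp_pos: [535.7, 33.1, 162.6]
ee_rot: [-0.035, 3.141, 0.0]
ft_force: [0.1, -0.4, 0.2]
opening: 0.3
gripper_force: 0.0
```

```bash
python3 - <<'E'
from h import *
T=cam("top");i=vision.capture("top");cv2.imwrite("pics/t1.png",i)
W=vision.capture("wrist");cv2.imwrite("pics/w1.png",W)
t=Tub(583.4,32.3,.025)
a=draw(i,T,t.lines(.1,1.84,2.42),(145,165,305,325),3)
cv2.imwrite("pics/v1.png",np.hstack([a[:,:],cv2.resize(W,(320,240),interpolation=cv2.INTER_AREA) if 0 else np.vstack([cv2.resize(W,(320,240)),np.zeros((240,320,3),np.uint8)])]))
print(ctrl.get_state())
E
```

```text
{'time': 3.4, 'qpos': array([-0.01,  0.33,  1.63, -0.  ,  1.18, -1.6 ]), 'qd': array([-0., -0., -0., -0., -0.,  0.]), 'tau': array([ -0.  , -52.52, -33.14,  -0.02,   0.07,   0.  ]), 'tcp_pos': array([535.78,  33.1 , 162.67]), 'ee_rot': array([-0.03,  3.14, -0.  ]), 'ft_force': array([ 1.19,  0.25, -0.25]), 'wrist_torque': array([0.04, 0.  , 0.03]), 'gripper_force': 0.0, 'opening': 0.5078218127271917}
```

View pics/v1.png

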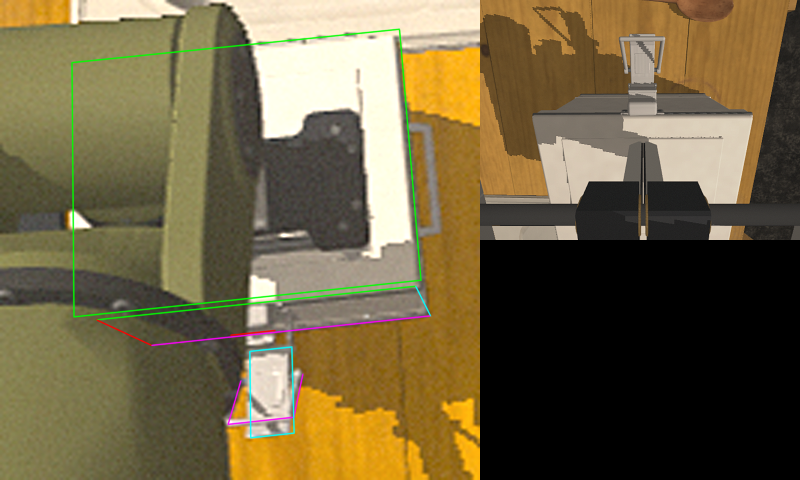

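The lid has followed the fingers to roughly 0.08 rad, and the latch overlay still fits. The wrist view shows the loop and paddle clearly. I'll press on in small steps.

Request:
move_arm --rows '[{"grip": -1,"tx": 0,"ty": 0,"tz": -0.08,"ax": 0,"ay": 0,"az": 0},{"grip": -1,"tx": 0,"ty": 0,"tz": -0.08,"ax": 0,"ay": 0,"az": 0},{"grip": -1,"tx": 0,"ty": 0,"tz": -0.04,"ax": 0,"ay": 0,"az": 0},{"grip": -1,"tx": 0,"ty": 0,"tz": -0.03,"ax": 0,"ay": 0,"az": 0},{"grip": -1,"tx": 0,"ty": 0,"tz": 0,"ax": 0,"ay": 0,"az": 0},{"grip": -1,"tx": 0,"ty": 0,"tz": 0,"ax": 0,"ay": 0,"az": 0},{"grip": -1,"tx": 0,"ty": 0,"tz": 0,"ax": 0,"ay": 0,"az": 0},{"grip": -1,"tx": 0,"ty": 0,"tz": 0,"ax": 0,"ay": 0,"az": 0}]'

```text
time: 4.2
tcp_pos: [535.7, 33.1, 155.7]
ee_rot: [-0.035, 3.141, -0.0]
ft_force: [-3.1, -0.6, 5.0]
opening: 0.2
gripper_force: 2.3
```

Request:
move_arm --rows '[{"grip": -1,"tx": 0,"ty": 0,"tz": -0.02,"ax": 0,"ay": 0,"az": 0},{"grip": -1,"tx": 0,"ty": 0,"tz": 0,"ax": 0,"ay": 0,"az": 0},{"grip": -1,"tx": 0,"ty": 0,"tz": -0.01,"ax": 0,"ay": 0,"az": 0},{"grip": -1,"tx": 0,"ty": 0,"tz": 0,"ax": 0,"ay": 0,"az": 0},{"grip": -1,"tx": 0,"ty": 0,"tz": 0,"ax": 0,"ay": 0,"az": 0},{"grip": -1,"tx": 0,"ty": 0,"tz": 0,"ax": 0,"ay": 0,"az": 0},{"grip": -1,"tx": 0,"ty": 0,"tz": 0,"ax": 0,"ay": 0,"az": 0},{"grip": -1,"tx": 0,"ty": 0,"tz": 0,"ax": 0,"ay": 0,"az": 0}]'

```text
time: 5.0
tcp_pos: [535.7, 33.1, 155.3]
ee_rot: [-0.035, 3.141, -0.0]
ft_force: [-6.0, -0.2, 11.2]
opening: 0.7
gripper_force: 5.4
```

The lid is on its seal, with about 11 N of press. Next I retreat up and over the loop, with the fingers opened to about 60 mm.

Request:
move_arm --rows '[{"grip": -1,"tx": 0,"ty": 0,"tz": 0.5,"ax": 0,"ay": 0,"az": 0},{"grip": 0.28,"tx": 0,"ty": 0,"tz": 0.8,"ax": 0,"ay": 0,"az": 0},{"grip": 0.28,"tx": -0.6,"ty": 0,"tz": 0.2,"ax": 0,"ay": 0,"az": 0},{"grip": 0.28,"tx": -1,"ty": -0.1,"tz": 0,"ax": 0,"ay": 0,"az": 0},{"grip": 0.28,"tx": -1,"ty": 0,"tz": 0,"ax": 0,"ay": 0,"az": 0},{"grip": 0.28,"tx": -0.5,"ty": 0,"tz": 0,"ax": 0,"ay": 0,"az": 0},{"grip": 0.28,"tx": 0,"ty": 0,"tz": 0,"ax": 0,"ay": 0,"az": 0},{"grip": 0.28,"tx": 0,"ty": 0,"tz": 0,"ax": 0,"ay": 0,"az": 0}]'

```text
time: 5.8
tcp_pos: [443.3, 30.1, 199.9]
ee_rot: [-0.034, 3.14, -0.0]
ft_force: [0.7, -0.1, -0.1]
opening: 53.0
gripper_force: 0.0
```

```bash
python3 - <<'E'
from h import *
C=cam("wrist");W=vision.capture("wrist");cv2.imwrite("pics/w2.png",W);print(C,ctrl.get_state()['tcp_pos'],ctrl.get_state()['opening'])
t=Tub(583.4,32.3,.025)
L=t.lines(.034,1.84,2.42); print(proj(C,L[6]))
a=draw(W,C,L,(0,0,640,480),1)
T=cam("top");i=vision.capture("top");cv2.imwrite("pics/t2.png",i)
S=cam("scene");s=vision.capture("scene")
b=np.vstack([draw(i,T,L,(190,245,250,315),3),])
c=draw(s,S,L,(265,290,335,345),3)
o=np.zeros((480,160,3),np.uint8); o[:210,:160]=b[:,:160]; cc=cv2.resize(c,(160,126)); o[220:346]=cc
cv2.imwrite("pics/v2.png",np.hstack([a,o]))
E
```

```text
(array([[416.67,   0.  , 326.03],
       [  0.  , 416.67, 238.74],
       [  0.  ,   0.  ,   1.  ]]), array([[ -0.02,   0.96,   0.29, 359.86],
       [  1.  ,   0.02,   0.01,  28.11],
       [  0.  ,   0.29,  -0.96, 362.16],
       [  0.  ,   0.  ,   0.  ,   1.  ]])) [443.4   30.08 199.69] 57.27002645804423
[[351.18 273.65]
 [356.49 254.35]
 [291.13 254.55]
 [297.41 273.82]]
```

View pics/v2.png

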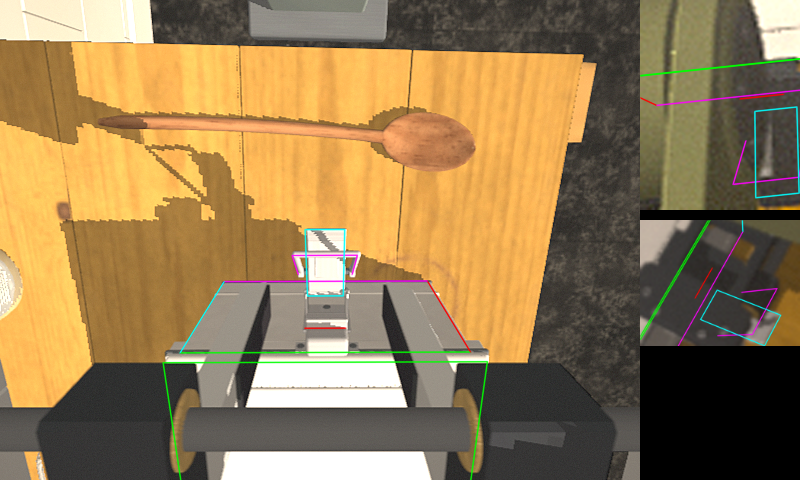

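The wrist overlay matches the loop, paddle and lid within 1–2 px. The loop is centred between the fingers at column 326. I'll descend and pinch.

Request:
move_arm --rows '[{"grip": 0.28,"tx": 0,"ty": 0,"tz": -0.6,"ax": 0,"ay": 0,"az": 0},{"grip": 0.28,"tx": 0,"ty": 0,"tz": -0.6,"ax": 0,"ay": 0,"az": 0},{"grip": 0.28,"tx": 0,"ty": 0,"tz": -0.6,"ax": 0,"ay": 0,"az": 0},{"grip": 0.28,"tx": 0,"ty": 0,"tz": -0.4,"ax": 0,"ay": 0,"az": 0},{"grip": 0.28,"tx": 0,"ty": 0,"tz": -0.35,"ax": 0,"ay": 0,"az": 0},{"grip": 0.1,"tx": 0,"ty": 0,"tz": 0,"ax": 0,"ay": 0,"az": 0},{"grip": -0.1,"tx": 0,"ty": 0,"tz": 0,"ax": 0,"ay": 0,"az": 0},{"grip": -0.3,"tx": 0,"ty": 0,"tz": 0,"ax": 0,"ay": 0,"az": 0}]' --newtons 8

```text
time: 6.75
tcp_pos: [443.1, 30.1, 123.8]
ee_rot: [-0.035, 3.14, -0.0]
ft_force: [-0.0, -0.3, 0.4]
opening: 39.9
gripper_force: 7.4
```

Request:
move_arm --rows '[{"grip": -0.4,"tx": 0,"ty": 0,"tz": 0,"ax": 0,"ay": 0,"az": 0},{"grip": -0.4,"tx": 0,"ty": 0,"tz": 0,"ax": 0,"ay": 0,"az": 0},{"grip": -0.4,"tx": 0,"ty": 0,"tz": 0,"ax": 0,"ay": 0,"az": 0},{"grip": -0.4,"tx": 0,"ty": 0,"tz": 0,"ax": 0,"ay": 0,"az": 0},{"grip": -0.4,"tx": 0,"ty": 0,"tz": 0,"ax": 0,"ay": 0,"az": 0},{"grip": -0.4,"tx": 0,"ty": 0,"tz": 0,"ax": 0,"ay": 0,"az": 0},{"grip": -0.4,"tx": 0,"ty": 0,"tz": 0,"ax": 0,"ay": 0,"az": 0},{"grip": -0.4,"tx": 0,"ty": 0,"tz": 0,"ax": 0,"ay": 0,"az": 0}]'

```text
time: 7.55
tcp_pos: [442.8, 30.1, 123.5]
ee_rot: [-0.035, 3.141, -0.0]
ft_force: [-1.1, -0.8, 5.4]
opening: 39.7
gripper_force: 8.0
```

The pinch holds, with an opening of 39.9 against the 40 mm loop. Now I swing the loop up its arc.

Request:
move_arm --rows '[{"grip": -0.4,"tx": 0,"ty": 0,"tz": 0.05,"ax": 0,"ay": 0,"az": 0},{"grip": -0.4,"tx": 0.17,"ty": 0,"tz": 0.09,"ax": 0,"ay": 0,"az": 0},{"grip": -0.4,"tx": 0.2,"ty": 0,"tz": 0.08,"ax": 0,"ay": 0,"az": 0},{"grip": -0.4,"tx": 0.22,"ty": 0,"tz": 0.05,"ax": 0,"ay": 0,"az": 0},{"grip": -0.4,"tx": 0.23,"ty": 0,"tz": 0.02,"ax": 0,"ay": 0,"az": 0},{"grip": -0.4,"tx": 0.18,"ty": 0,"tz": -0.01,"ax": 0,"ay": 0,"az": 0},{"grip": -0.4,"tx": 0.12,"ty": 0,"tz": -0.02,"ax": 0,"ay": 0,"az": 0},{"grip": -0.4,"tx": 0,"ty": 0,"tz": 0,"ax": 0,"ay": 0,"az": 0}]' --newtons 12

```text
time: 8.35
tcp_pos: [477.3, 30.4, 131.2]
ee_rot: [-0.035, 3.14, 0.001]
ft_force: [0.2, 5.5, 2.3]
opening: 39.4
gripper_force: 12.1
```

```bash
python3 - <<'E'
from h import *
C=cam("wrist");W=vision.capture("wrist");cv2.imwrite("pics/w3.png",W);print(ctrl.get_state()['tcp_pos'],ctrl.get_state()['ft_force'],ctrl.get_state()['opening'])
t=Tub(583.4,32.3,.025)
L=t.lines(.034,1.92,1.72)
a=draw(W,C,L,(260,200,390,340),3)
S=cam("scene");s=vision.capture("scene");cv2.imwrite("pics/s3.png",s)
c=draw(s,S,L,(245,260,345,345),4)
cv2.imwrite("pics/v3.png",np.hstack([a,np.vstack([c,np.zeros((80,400,3),np.uint8)])]))
E
```

```text
[477.05  30.37 131.18] [0.42 5.97 1.42] 39.35380427356285
```

View pics/v3.png

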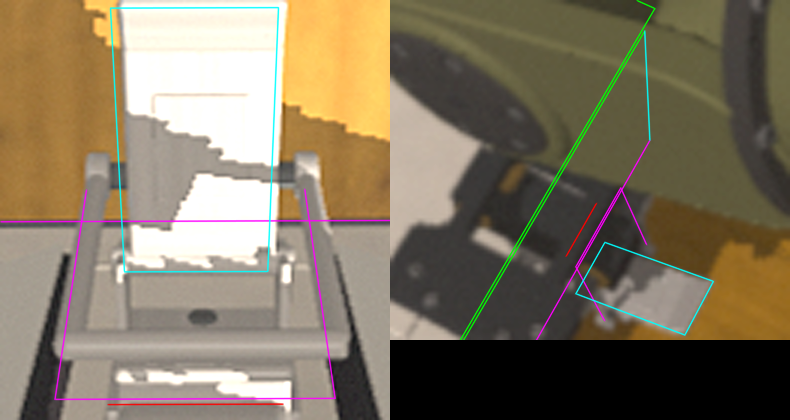

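```bash
python3 - <<'E'
from h import *
from scipy.optimize import least_squares
C=cam("wrist");t=Tub(583.4,32.3,.025)
for nm,uv in (("pins",(327.3,255)),("bar",(326.7,315))):
    for z in (80,84,88,92,130,135,138,141): print(nm,z,t.loc(atz(C,*uv,z))[0][0])
f=lambda p:np.r_[proj(C,t.w(t.pin(p[0])))[0][1]-255,proj(C,t.w(t.bar(*p)))[0][1]-315]
r=least_squares(f,[1.8,1.7]);print(r.x,r.fun,t.pin(r.x[0]),t.bar(*r.x))
print(proj(C,t.w(t.lid([[-99.5,0,126],[-96,0,122],[-93,0,134],[-78,0,132]],.034))))
E
```

```text
pins 80 -117.06240909565054
pins 84 -118.4290890977356
pins 88 -119.79576909982075
pins 92 -121.16244910190588
pins 130 -134.14590912171428
pins 135 -135.85425912432066
pins 138 -136.87926912588446
pins 141 -137.90427912744832
bar 80 -81.22607976001963
bar 84 -83.26421145819452
bar 88 -85.3023431563693
bar 92 -87.34047485454413
bar 130 -106.70272598720506
bar 135 -109.25039060992354
bar 138 -110.77898938355466
bar 141 -112.30758815718583
[1.34 1.2 ] [2.45 0.  ] [-115.      0.     78.08] [-107.78    0.    132.1 ]
[[324.55 332.74]
 [324.61 334.84]
 [324.58 356.44]
 [324.73 383.26]]
```

```bash
python3 - <<'E'
from h import *
C=cam("wrist");t=Tub(583.4,32.3,.025)
W=cv2.imread("pics/w3.png").astype(int)
for c in (310,320,330,340): print(c,[(r,tuple(W[r,c])) for r in range(160,232,3) ] if c==330 else [r for r in range(150,250) if abs((W[r,c,2]-W[r,c,0])-(W[r-2,c,2]-W[r-2,c,0]))>30])
for th in (1.2,1.35,1.5,1.7,1.84,1.92,2.):
    print(th,proj(C,t.w([t.pad(th,56)]))[0],'bent~',proj(C,t.w([t.pad(th,55)+np.array([-np.cos(th)*1,0,np.sin(th)])*5]))[0][1],proj(C,t.w(t.pin(th)))[0][1])
# tip rows in w2 for calibration at time2
E
```

```text
310 [198, 199, 200]
320 [198, 199, 200]
330 [(160, (np.int64(62), np.int64(132), np.int64(187))), (163, (np.int64(61), np.int64(135), np.int64(188))), (166, (np.int64(63), np.int64(134), np.int64(189))), (169, (np.int64(64), np.int64(135), np.int64(190))), (172, (np.int64(66), np.int64(136), np.int64(191))), (175, (np.int64(63), np.int64(134), np.int64(189))), (178, (np.int64(67), np.int64(141), np.int64(196))), (181, (np.int64(69), np.int64(143), np.int64(201))), (184, (np.int64(68), np.int64(142), np.int64(200))), (187, (np.int64(70), np.int64(142), np.int64(200))), (190, (np.int64(68), np.int64(140), np.int64(199))), (193, (np.int64(66), np.int64(140), np.int64(197))), (196, (np.int64(64), np.int64(142), np.int64(200))), (199, (np.int64(112), np.int64(119), np.int64(128))), (202, (np.int64(199), np.int64(213), np.int64(222))), (205, (np.int64(177), np.int64(188), np.int64(203))), (208, (np.int64(177), np.int64(192), np.int64(204))), (211, (np.int64(185), np.int64(199), np.int64(212))), (214, (np.int64(184), np.int64(198), np.int64(210))), (217, (np.int64(187), np.int64(202), np.int64(215))), (220, (np.int64(196), np.int64(211), np.int64(220))), (223, (np.int64(195), np.int64(209), np.int64(219))), (226, (np.int64(195), np.int64(210), np.int64(221))), (229, (np.int64(198), np.int64(213), np.int64(223)))]
340 [198, 199, 200]
1.2 [324.46 189.07] bent~ 189.0480374850164 257.74626412804645
1.35 [324.41 187.11] bent~ 188.51322434918066 257.449881475979
1.5 [324.35 187.46] bent~ 190.4112596232192 257.89598818783924
1.7 [324.29 191.95] bent~ 197.1235593805739 259.67173916656276
1.84 [324.26 198.09] bent~ 204.8464682336716 261.7124938757772
1.92 [324.24 202.75] bent~ 210.3987015840832 263.16472496445977
2.0 [324.23 208.26] bent~ 216.7682065931148 264.81687211297805
```

The wrist picture shows the lever still up (about 1.8), the crossbar at crop row 345 and the keeper just behind it at row 375. I'll go on over the lip with a slight lift.

Request:
move_arm --rows '[{"grip": -0.4,"tx": 0,"ty": 0,"tz": 0.05,"ax": 0,"ay": 0,"az": 0},{"grip": -0.4,"tx": 0.07,"ty": 0,"tz": 0,"ax": 0,"ay": 0,"az": 0},{"grip": -0.4,"tx": 0.07,"ty": 0,"tz": -0.01,"ax": 0,"ay": 0,"az": 0},{"grip": -0.4,"tx": 0.07,"ty": 0,"tz": -0.02,"ax": 0,"ay": 0,"az": 0},{"grip": -0.4,"tx": 0.06,"ty": 0,"tz": -0.02,"ax": 0,"ay": 0,"az": 0},{"grip": -0.4,"tx": 0.06,"ty": 0,"tz": -0.03,"ax": 0,"ay": 0,"az": 0},{"grip": -0.4,"tx": 0,"ty": 0,"tz": 0,"ax": 0,"ay": 0,"az": 0},{"grip": -0.4,"tx": 0,"ty": 0,"tz": 0,"ax": 0,"ay": 0,"az": 0}]' --newtons 16

```text
time: 9.25
tcp_pos: [486.3, 30.1, 130.1]
ee_rot: [-0.035, 3.141, -0.0]
ft_force: [0.5, 2.3, -1.1]
opening: 28.2
gripper_force: 0.9
```

```bash
python3 - <<'E'
from h import *
C=cam("wrist");W=vision.capture("wrist");cv2.imwrite("pics/w4.png",W)
s=ctrl.get_state();print(s['tcp_pos'],s['ft_force'],s['opening'])
a=cv2.imread("pics/w3.png")[235:385,275:380];b=W[235:385,275:380]
cv2.imwrite("pics/v4.png",cv2.resize(np.hstack([a,b]),None,fx=3.8,fy=3.8,interpolation=cv2.INTER_CUBIC))
E
```

```text
[486.28  30.08 130.08] [ 1.43  2.25 -0.25] 28.235227873173972
```

View pics/v4.png

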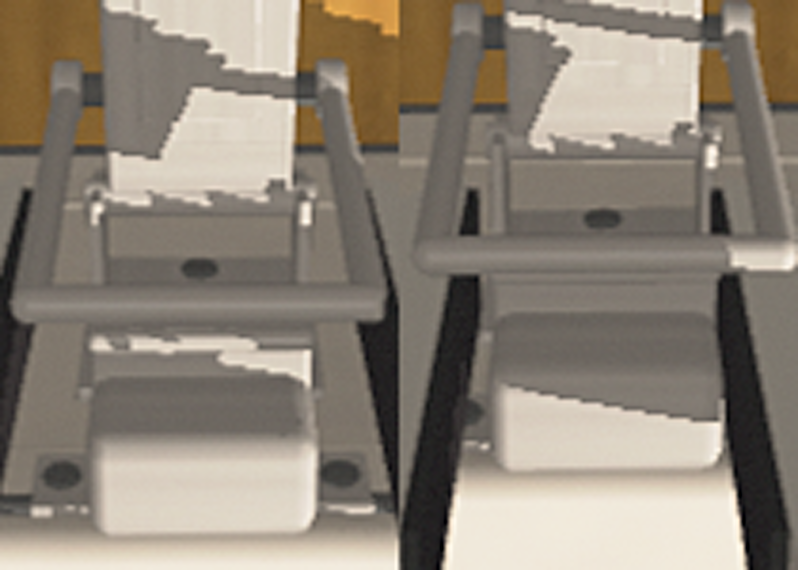

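The right half of the picture shows that the fingers slipped past the loop. The loop stands free at crop (605,255), undisturbed, with the keeper behind it. The pictures agree that the tub is about 4 mm nearer than fitted. I'll raise the fingers clear and refit from the wrist view.

Request:
move_arm --rows '[{"grip": -0.35,"tx": 0,"ty": 0,"tz": 0.2,"ax": 0,"ay": 0,"az": 0},{"grip": -0.35,"tx": 0,"ty": 0,"tz": 0.5,"ax": 0,"ay": 0,"az": 0},{"grip": -0.35,"tx": 0,"ty": 0,"tz": 0.7,"ax": 0,"ay": 0,"az": 0},{"grip": 0.2,"tx": 0,"ty": 0,"tz": 0.3,"ax": 0,"ay": 0,"az": 0},{"grip": 0.2,"tx": -0.2,"ty": 0,"tz": 0,"ax": 0,"ay": 0,"az": 0},{"grip": 0.2,"tx": -0.3,"ty": 0,"tz": 0,"ax": 0,"ay": 0,"az": 0},{"grip": 0.2,"tx": 0,"ty": 0,"tz": 0,"ax": 0,"ay": 0,"az": 0},{"grip": 0.2,"tx": 0,"ty": 0,"tz": 0,"ax": 0,"ay": 0,"az": 0}]'

```text
time: 10.1
tcp_pos: [470.7, 30.1, 180.6]
ee_rot: [0.035, -3.141, 0.0]
ft_force: [0.2, 0.6, 0.5]
opening: 56.7
gripper_force: 0.0
```

```bash
python3 - <<'E'
from h import *
C=cam("wrist");W=vision.capture("wrist");cv2.imwrite("pics/w5.png",W);s=ctrl.get_state();print(s['tcp_pos'],s['ft_force'],s['opening'])
S=cam("scene");s=vision.capture("scene");cv2.imwrite("pics/s5.png",s)
a=cv2.resize(W[180:340,270:390],(450,600),interpolation=cv2.INTER_CUBIC)   # x3.75
b=cv2.resize(s[260:360,275:335],(350,583),interpolation=cv2.INTER_CUBIC) # x5.83
b=cv2.convertScaleAbs(b,alpha=1.4)
b=np.vstack([b,np.zeros((17,350,3),np.uint8)])
cv2.imwrite("pics/v5.png",np.hstack([a,b])); print(C[1])
E
```

```text
[471.    30.1  180.68] [ 0.95 -0.12 -0.55] 56.04545126917693
[[ -0.02   0.96   0.28 387.63]
 [  1.     0.02   0.01  28.11]
 [  0.     0.28  -0.96 343.04]
 [  0.     0.     0.     1.  ]]
```

View pics/v5.png

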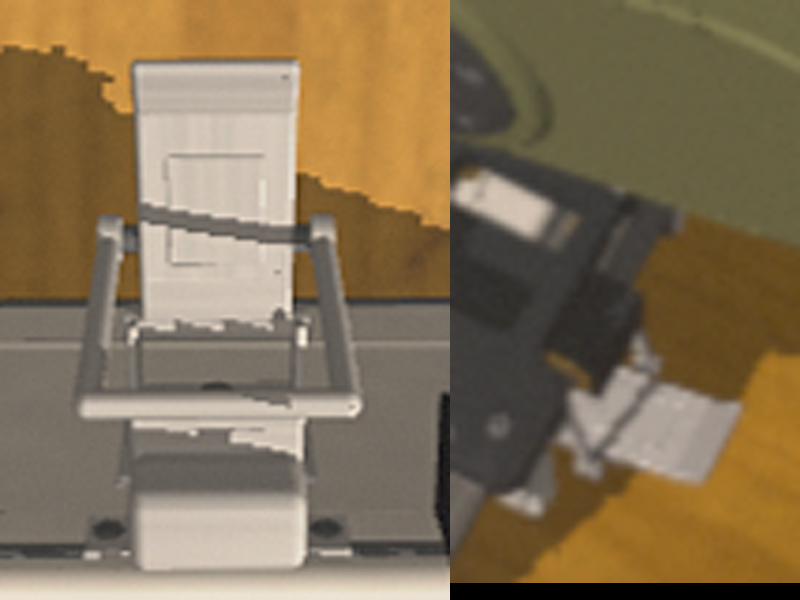

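In the close view the loop stands almost upright, with its bar at crop row 405. The keeper lip is at about row 420–450, and the lever is up. From these rows the bar is at x≈474, z≈140 and the leg at x≈472 at z 129. I'll re-pinch centred, then swing with the tool turning along with the loop.

Request:
move_arm --rows '[{"grip": 0.2,"tx": 0.04,"ty": 0.02,"tz": -0.5,"ax": 0,"ay": 0,"az": 0},{"grip": 0.2,"tx": 0,"ty": 0,"tz": -0.6,"ax": 0,"ay": 0,"az": 0},{"grip": 0.2,"tx": 0,"ty": 0,"tz": -0.5,"ax": 0,"ay": 0,"az": 0},{"grip": 0.2,"tx": 0,"ty": 0,"tz": -0.2,"ax": 0,"ay": 0,"az": 0},{"grip": 0,"tx": 0,"ty": 0,"tz": 0,"ax": 0,"ay": 0,"az": 0},{"grip": -0.2,"tx": 0,"ty": 0,"tz": 0,"ax": 0,"ay": 0,"az": 0},{"grip": -0.4,"tx": 0,"ty": 0,"tz": 0,"ax": 0,"ay": 0,"az": 0},{"grip": -0.4,"tx": 0,"ty": 0,"tz": 0,"ax": 0,"ay": 0,"az": 0}]' --newtons 20

```text
time: 11.0
tcp_pos: [472.7, 30.8, 127.7]
ee_rot: [-0.034, 3.14, 0.0]
ft_force: [0.3, 0.9, 1.8]
opening: 39.3
gripper_force: 20.0
```

Request:
move_arm --rows '[{"grip": -0.4,"tx": 0,"ty": 0,"tz": 0.03,"ax": 0,"ay": 0,"az": 0},{"grip": -0.4,"tx": 0,"ty": 0,"tz": 0.03,"ax": 0,"ay": 0,"az": 0},{"grip": -0.4,"tx": 0.06,"ty": 0,"tz": 0,"ax": 0,"ay": 0.35,"az": 0},{"grip": -0.4,"tx": 0.06,"ty": 0,"tz": -0.01,"ax": 0,"ay": 0.35,"az": 0},{"grip": -0.4,"tx": 0.06,"ty": 0,"tz": -0.02,"ax": 0,"ay": 0.35,"az": 0},{"grip": -0.4,"tx": 0,"ty": 0,"tz": 0,"ax": 0,"ay": 0,"az": 0},{"grip": -0.4,"tx": 0,"ty": 0,"tz": 0,"ax": 0,"ay": 0,"az": 0},{"grip": -0.4,"tx": 0,"ty": 0,"tz": 0,"ax": 0,"ay": 0,"az": 0}]'

```text
time: 11.8
tcp_pos: [477.7, 30.8, 128.0]
ee_rot: [0.033, -2.996, -0.002]
ft_force: [2.1, 1.4, -4.2]
opening: 39.1
gripper_force: 20.0
```

```bash
python3 - <<'E'
from h import *
C=cam("wrist");W=vision.capture("wrist");cv2.imwrite("pics/w6.png",W);s=ctrl.get_state();print(s['tcp_pos'],s['ee_rot'],s['ft_force'],s['opening'])
t=Tub(582,32.3,.025)
for n,p in dict(tip=t.pad(1.9,56),pin=t.pin(1.9),lip=t.lid([-101,0,126],.034)[0],barpred=np.array([-99.5,0,139]),lidF=t.lid([-78,0,132],.034)[0]).items(): print(n,proj(C,t.w(p))[0])
g=cv2.cvtColor(W,6); 
for c in (301,328): print(c,g[180:400:2,c].tolist())
E
```

```text
[477.69  30.76 128.04] [ 0.03 -3.   -0.  ] [ 1.98  2.21 -4.66] 39.153777970886196
tip [323.37 204.44]
pin [323.72 270.87]
lip [323.69 327.95]
barpred [323.68 337.01]
lidF [323.9  385.66]
301 [155, 159, 163, 164, 162, 164, 163, 160, 158, 158, 159, 159, 161, 163, 163, 170, 161, 218, 198, 189, 193, 200, 197, 194, 181, 197, 201, 198, 194, 191, 186, 182, 180, 173, 167, 160, 124, 111, 110, 112, 111, 111, 107, 112, 102, 102, 99, 97, 97, 106, 108, 107, 107, 102, 100, 96, 91, 87, 95, 166, 158, 119, 99, 89, 90, 90, 93, 88, 92, 99, 94, 97, 108, 133, 120, 110, 113, 123, 140, 123, 104, 94, 98, 97, 96, 100, 111, 121, 123, 123, 128, 125, 121, 198, 207, 208, 211, 208, 210, 205, 157, 164, 195, 213, 226, 234, 234, 234, 233, 234]
328 [140, 144, 141, 141, 141, 143, 141, 143, 143, 141, 137, 141, 149, 149, 152, 135, 172, 219, 195, 188, 188, 197, 192, 194, 191, 212, 212, 212, 213, 211, 214, 212, 194, 217, 214, 214, 213, 215, 227, 116, 121, 122, 121, 122, 123, 121, 120, 122, 120, 123, 118, 123, 119, 116, 105, 214, 217, 212, 207, 175, 208, 152, 110, 117, 119, 110, 146, 113, 116, 106, 96, 97, 113, 135, 114, 118, 113, 121, 138, 122, 104, 98, 101, 98, 97, 102, 110, 123, 123, 125, 127, 126, 124, 126, 126, 115, 220, 215, 216, 210, 164, 171, 197, 217, 230, 235, 234, 234, 235, 234]
```

Request:
move_arm --rows '[{"grip": -0.4,"tx": 0.05,"ty": 0,"tz": -0.01,"ax": 0,"ay": 0.27,"az": 0},{"grip": -0.4,"tx": 0.05,"ty": 0,"tz": -0.02,"ax": 0,"ay": 0.27,"az": 0},{"grip": -0.4,"tx": 0.05,"ty": 0,"tz": -0.02,"ax": 0,"ay": 0.26,"az": 0},{"grip": -0.4,"tx": 0,"ty": 0,"tz": 0,"ax": 0,"ay": 0,"az": 0},{"grip": -0.4,"tx": 0,"ty": 0,"tz": 0,"ax": 0,"ay": 0,"az": 0},{"grip": -0.4,"tx": 0,"ty": 0,"tz": 0,"ax": 0,"ay": 0,"az": 0},{"grip": -0.4,"tx": 0,"ty": 0,"tz": 0,"ax": 0,"ay": 0,"az": 0},{"grip": -0.4,"tx": 0,"ty": 0,"tz": 0,"ax": 0,"ay": 0,"az": 0}]'

```text
time: 12.65
tcp_pos: [482.1, 30.8, 126.6]
ee_rot: [0.032, -2.884, -0.004]
ft_force: [0.7, 3.4, -2.5]
opening: 39.2
gripper_force: 20.0
```

```bash
python3 - <<'E'
from h import *
C=cam("wrist");W=vision.capture("wrist");cv2.imwrite("pics/w7.png",W);s=ctrl.get_state();print(s['tcp_pos'],s['ee_rot'],s['ft_force'],s['opening'])
t=Tub(583,32.3,.025)
for n,p in dict(tip=t.pad(1.95,56),pin=t.pin(1.95),lip=t.lid([-101,0,126],.034)[0],wall=t.lid([-93,0,134],.034)[0],barpred=np.array([-96,0,138]),lidF=t.lid([-78,0,132],.034)[0]).items(): print(n,proj(C,t.w(p))[0])
g=cv2.cvtColor(W,6); 
for c in (292,301,328,354,360): print(c,g[290:400:2,c].tolist())
E
```

```text
[482.16  30.77 126.54] [ 0.03 -2.88 -0.  ] [ 0.16  2.23 -1.53] 39.46115707185587
tip [323.41 204.93]
pin [323.68 273.39]
lip [323.88 319.83]
wall [323.99 344.77]
barpred [323.95 334.94]
lidF [324.12 379.43]
292 [95, 95, 96, 95, 94, 95, 98, 101, 101, 103, 101, 108, 60, 113, 110, 110, 132, 113, 109, 110, 101, 110, 120, 136, 122, 108, 106, 107, 109, 108, 101, 109, 106, 107, 49, 62, 90, 89, 132, 107, 115, 123, 135, 136, 141, 145, 144, 145, 148, 146, 147, 145, 145, 134, 240]
301 [103, 103, 97, 88, 96, 189, 107, 102, 100, 89, 95, 92, 110, 140, 114, 129, 129, 128, 127, 127, 112, 110, 119, 134, 123, 106, 118, 122, 128, 130, 129, 130, 126, 128, 129, 128, 129, 127, 128, 122, 115, 124, 134, 137, 142, 147, 147, 146, 146, 147, 147, 145, 237, 235, 234]
328 [119, 123, 118, 199, 212, 155, 233, 117, 116, 92, 94, 88, 114, 137, 112, 128, 130, 127, 126, 128, 107, 111, 122, 138, 123, 103, 118, 123, 126, 131, 130, 128, 128, 129, 128, 128, 129, 127, 127, 121, 114, 128, 135, 140, 144, 146, 146, 147, 146, 145, 147, 143, 145, 145, 129]
354 [99, 99, 98, 95, 121, 141, 214, 213, 221, 126, 92, 91, 117, 138, 112, 132, 129, 129, 126, 130, 100, 113, 120, 136, 121, 100, 117, 120, 125, 128, 126, 127, 125, 127, 125, 129, 127, 126, 125, 118, 116, 128, 136, 141, 142, 148, 148, 146, 150, 146, 148, 147, 147, 147, 135]
360 [99, 97, 97, 101, 101, 99, 102, 100, 101, 103, 104, 82, 73, 110, 111, 108, 142, 109, 106, 108, 96, 112, 123, 134, 118, 100, 107, 106, 100, 93, 106, 123, 105, 95, 82, 85, 91, 118, 128, 107, 118, 127, 138, 139, 142, 149, 148, 147, 148, 146, 146, 148, 147, 147, 145]
```

The row profiles show the lip at row 316 and the bar at row 336 in front of the keeper's back wall, so the bar is over the hook. I'll nudge inward to feel the wall.

Request:
move_arm --rows '[{"grip": -0.4,"tx": 0.03,"ty": 0,"tz": 0,"ax": 0,"ay": 0,"az": 0},{"grip": -0.4,"tx": 0,"ty": 0,"tz": 0,"ax": 0,"ay": 0,"az": 0},{"grip": -0.4,"tx": 0.02,"ty": 0,"tz": 0,"ax": 0,"ay": 0,"az": 0},{"grip": -0.4,"tx": 0,"ty": 0,"tz": 0,"ax": 0,"ay": 0,"az": 0},{"grip": -0.4,"tx": 0,"ty": 0,"tz": 0,"ax": 0,"ay": 0,"az": 0},{"grip": -0.4,"tx": 0,"ty": 0,"tz": 0,"ax": 0,"ay": 0,"az": 0},{"grip": -0.4,"tx": 0,"ty": 0,"tz": 0,"ax": 0,"ay": 0,"az": 0},{"grip": -0.4,"tx": 0,"ty": 0,"tz": 0,"ax": 0,"ay": 0,"az": 0}]'

```text
time: 13.5
tcp_pos: [482.7, 30.8, 126.3]
ee_rot: [0.032, -2.88, -0.004]
ft_force: [-7.4, 2.7, 1.0]
opening: 39.6
gripper_force: 20.0
```

Request:
move_arm --rows '[{"grip": -0.4,"tx": -0.025,"ty": 0,"tz": 0,"ax": 0,"ay": 0,"az": 0},{"grip": -0.4,"tx": 0,"ty": 0,"tz": -0.05,"ax": 0,"ay": 0,"az": 0},{"grip": -0.4,"tx": 0,"ty": 0,"tz": -0.05,"ax": 0,"ay": 0,"az": 0},{"grip": -0.4,"tx": 0,"ty": 0,"tz": -0.05,"ax": 0,"ay": 0,"az": 0},{"grip": -0.4,"tx": 0,"ty": 0,"tz": 0,"ax": 0,"ay": 0,"az": 0},{"grip": -0.4,"tx": 0,"ty": 0,"tz": 0,"ax": 0,"ay": 0,"az": 0},{"grip": -0.4,"tx": 0,"ty": 0,"tz": 0,"ax": 0,"ay": 0,"az": 0},{"grip": -0.4,"tx": 0,"ty": 0,"tz": 0,"ax": 0,"ay": 0,"az": 0}]'

```text
time: 14.3
tcp_pos: [482.5, 30.8, 122.4]
ee_rot: [0.032, -2.882, -0.004]
ft_force: [-6.0, 3.1, 6.9]
opening: 39.5
gripper_force: 20.0
```

Request:
move_arm --rows '[{"grip": -0.4,"tx": 0,"ty": 0,"tz": -0.05,"ax": 0,"ay": 0,"az": 0},{"grip": -0.4,"tx": 0,"ty": 0,"tz": -0.04,"ax": 0,"ay": 0,"az": 0},{"grip": -0.4,"tx": 0,"ty": 0,"tz": -0.03,"ax": 0,"ay": 0,"az": 0},{"grip": -0.4,"tx": 0,"ty": 0,"tz": 0,"ax": 0,"ay": 0,"az": 0},{"grip": -0.4,"tx": 0,"ty": 0,"tz": 0,"ax": 0,"ay": 0,"az": 0},{"grip": -0.4,"tx": 0,"ty": 0,"tz": 0,"ax": 0,"ay": 0,"az": 0},{"grip": -0.4,"tx": 0,"ty": 0,"tz": 0,"ax": 0,"ay": 0,"az": 0},{"grip": -0.4,"tx": 0,"ty": 0,"tz": 0,"ax": 0,"ay": 0,"az": 0}]'

```text
time: 15.1
tcp_pos: [482.4, 30.8, 118.7]
ee_rot: [0.032, -2.881, -0.004]
ft_force: [-7.4, 2.4, 5.8]
opening: 39.2
gripper_force: 20.0
```

```bash
python3 - <<'E'
from h import *
C=cam("wrist");W=vision.capture("wrist");cv2.imwrite("pics/w8.png",W);s=ctrl.get_state();print(s['tcp_pos'],s['ft_force'],s['opening'])
t=Tub(581.7,32.3,.025)
for n,p in dict(lip=t.lid([-101,0,126],.034)[0],wall=t.lid([-93,0,134],.034)[0],bar=t.lid([-96,0,122],.034)[0],barup=t.lid([-95,0,126],.034)[0],lidF=t.lid([-78,0,132],.034)[0]).items(): print(n,proj(C,t.w(p))[0])
for th in (1.2,1.4,1.6,1.8): print(th,proj(C,t.w([t.pad(th,56),t.pin(th)]))[:,1])
g=cv2.cvtColor(W,6); 
for c in (290,301,328,354,360): print(c,g[290:400:2,c].tolist())
print(g[180:260:2,330].tolist())
E
```

```text
[482.42  30.8  118.72] [-7.28  3.46  6.24] 39.42063545932236
lip [323.92 320.22]
wall [324.03 346.39]
bar [323.95 329.76]
barup [323.98 335.04]
lidF [324.17 382.76]
1.2 [204.98 271.81]
1.4 [198.31 270.02]
1.6 [195.24 269.56]
1.8 [196.5  270.49]
290 [102, 103, 101, 102, 100, 98, 95, 97, 95, 98, 98, 97, 103, 59, 110, 111, 110, 109, 136, 110, 100, 110, 120, 136, 122, 107, 110, 107, 108, 109, 107, 107, 107, 104, 109, 107, 79, 54, 66, 92, 88, 132, 113, 113, 124, 131, 136, 139, 144, 146, 146, 146, 146, 146, 146]
301 [106, 106, 102, 105, 100, 130, 183, 144, 123, 113, 100, 96, 91, 90, 118, 133, 110, 132, 130, 130, 107, 111, 120, 136, 121, 105, 91, 101, 111, 121, 123, 132, 132, 131, 129, 130, 128, 130, 130, 130, 129, 127, 125, 121, 124, 134, 137, 143, 143, 145, 147, 146, 147, 144, 146]
328 [133, 136, 131, 129, 125, 113, 158, 227, 120, 114, 93, 93, 94, 95, 120, 130, 112, 130, 130, 129, 107, 113, 121, 135, 121, 102, 93, 100, 113, 121, 124, 130, 129, 129, 126, 128, 126, 128, 129, 128, 130, 127, 123, 112, 126, 135, 140, 143, 144, 147, 147, 145, 146, 148, 145]
354 [99, 96, 97, 102, 91, 128, 82, 133, 131, 135, 113, 104, 91, 97, 119, 128, 118, 129, 130, 127, 101, 116, 121, 135, 120, 95, 92, 102, 117, 121, 125, 131, 128, 129, 127, 127, 129, 129, 128, 128, 130, 127, 121, 114, 125, 138, 139, 143, 147, 148, 147, 149, 148, 146, 148]
360 [96, 97, 100, 101, 100, 98, 96, 98, 100, 101, 103, 102, 92, 59, 102, 109, 110, 126, 117, 108, 99, 115, 123, 134, 118, 106, 109, 106, 101, 99, 102, 104, 104, 109, 104, 105, 105, 103, 107, 107, 106, 117, 107, 119, 127, 136, 141, 143, 145, 146, 147, 148, 146, 147, 147]
[141, 141, 140, 137, 134, 138, 137, 172, 208, 210, 206, 206, 212, 217, 213, 213, 214, 211, 206, 221, 217, 218, 218, 219, 219, 219, 169, 224, 220, 219, 218, 219, 220, 220, 218, 221, 219, 219, 219, 218]
```

Request:
move_arm --rows '[{"grip": -0.4,"tx": -0.01,"ty": 0,"tz": -0.05,"ax": 0,"ay": 0,"az": 0},{"grip": -0.4,"tx": 0,"ty": 0,"tz": -0.04,"ax": 0,"ay": 0,"az": 0},{"grip": -0.4,"tx": 0,"ty": 0,"tz": -0.02,"ax": 0,"ay": 0,"az": 0},{"grip": -0.4,"tx": 0,"ty": 0,"tz": 0,"ax": 0,"ay": 0,"az": 0},{"grip": -0.4,"tx": 0,"ty": 0,"tz": 0,"ax": 0,"ay": 0,"az": 0},{"grip": -0.4,"tx": 0,"ty": 0,"tz": 0,"ax": 0,"ay": 0,"az": 0},{"grip": -0.4,"tx": 0,"ty": 0,"tz": 0,"ax": 0,"ay": 0,"az": 0},{"grip": -0.4,"tx": 0,"ty": 0,"tz": 0,"ax": 0,"ay": 0,"az": 0}]'

```text
time: 15.95
tcp_pos: [482.5, 30.8, 115.6]
ee_rot: [0.032, -2.883, -0.004]
ft_force: [-5.9, 2.7, 6.9]
opening: 39.3
gripper_force: 20.0
```

Request:
move_arm --rows '[{"grip": -0.4,"tx": -0.01,"ty": 0,"tz": -0.03,"ax": 0,"ay": 0,"az": 0},{"grip": -0.4,"tx": 0,"ty": 0,"tz": -0.02,"ax": 0,"ay": 0,"az": 0},{"grip": -0.4,"tx": 0,"ty": 0,"tz": -0.02,"ax": 0,"ay": 0,"az": 0},{"grip": -0.4,"tx": 0,"ty": 0,"tz": 0,"ax": 0,"ay": 0,"az": 0},{"grip": -0.4,"tx": 0,"ty": 0,"tz": 0,"ax": 0,"ay": 0,"az": 0},{"grip": -0.4,"tx": 0,"ty": 0,"tz": 0,"ax": 0,"ay": 0,"az": 0},{"grip": -0.4,"tx": 0,"ty": 0,"tz": 0,"ax": 0,"ay": 0,"az": 0},{"grip": -0.4,"tx": 0,"ty": 0,"tz": 0,"ax": 0,"ay": 0,"az": 0}]'

```text
time: 16.75
tcp_pos: [482.6, 30.8, 113.9]
ee_rot: [0.032, -2.884, -0.004]
ft_force: [-4.5, 3.4, 10.5]
opening: 39.6
gripper_force: 20.0
```

```bash
python3 - <<'E'
from h import *
C=cam("wrist");W=vision.capture("wrist");cv2.imwrite("pics/w9.png",W);s=ctrl.get_state();print(s['tcp_pos'],s['ft_force'],s['opening'])
t=Tub(581.7,32.3,.025)
for n,p in dict(lip=t.lid([-101,0,126],.034)[0],bar=t.lid([-96,0,122],.034)[0],barup=t.lid([-95,0,126],.034)[0]).items(): print(n,proj(C,t.w(p))[0])
for th in (1.2,1.3,1.4,1.6,): print(th,proj(C,t.w([t.pad(th,56),t.pin(th)]))[:,1])
g=cv2.cvtColor(W,6); 
for c in (290,301,328,354): print(c,g[290:370:2,c].tolist())
print(g[180:230:2,330].tolist())
E
```

```text
[482.64  30.81 113.93] [-4.82  3.74  9.88] 39.07995213476369
lip [323.9  322.55]
bar [323.93 332.27]
barup [323.96 337.79]
1.2 [203.87 272.2 ]
1.3 [200.04 271.14]
1.4 [197.04 270.4 ]
1.6 [193.89 269.94]
290 [103, 103, 102, 99, 101, 99, 99, 96, 99, 101, 98, 98, 100, 70, 84, 117, 110, 111, 138, 114, 96, 114, 124, 136, 121, 105, 110, 110, 106, 108, 108, 109, 110, 109, 107, 111, 106, 107, 68, 59]
301 [113, 112, 111, 113, 112, 126, 157, 176, 126, 122, 108, 101, 99, 92, 90, 117, 138, 115, 129, 132, 104, 116, 124, 135, 121, 98, 93, 95, 94, 103, 118, 123, 125, 133, 132, 131, 129, 131, 131, 129]
328 [129, 129, 131, 129, 130, 121, 116, 126, 135, 122, 113, 92, 94, 97, 94, 119, 138, 113, 129, 134, 102, 117, 126, 134, 119, 97, 96, 95, 96, 105, 119, 123, 126, 130, 134, 127, 126, 127, 131, 130]
354 [95, 96, 94, 97, 98, 104, 124, 107, 115, 110, 107, 105, 99, 93, 96, 118, 133, 113, 130, 132, 103, 117, 130, 131, 122, 95, 97, 95, 98, 105, 119, 125, 126, 131, 130, 128, 126, 127, 128, 129]
[140, 140, 138, 138, 137, 139, 140, 145, 157, 223, 216, 215, 216, 219, 222, 218, 220, 220, 216, 203, 199, 198, 196, 198, 198]
```

Request:
move_arm --rows '[{"grip": -0.4,"tx": -0.02,"ty": 0,"tz": -0.03,"ax": 0,"ay": 0,"az": 0},{"grip": -0.4,"tx": 0,"ty": 0,"tz": -0.02,"ax": 0,"ay": 0,"az": 0},{"grip": -0.4,"tx": 0,"ty": 0,"tz": 0,"ax": 0,"ay": 0,"az": 0},{"grip": -0.4,"tx": 0,"ty": 0,"tz": 0,"ax": 0,"ay": 0,"az": 0},{"grip": -0.4,"tx": 0,"ty": 0,"tz": 0,"ax": 0,"ay": 0,"az": 0},{"grip": -0.4,"tx": 0,"ty": 0,"tz": 0,"ax": 0,"ay": 0,"az": 0},{"grip": -0.4,"tx": 0,"ty": 0,"tz": 0,"ax": 0,"ay": 0,"az": 0},{"grip": -0.4,"tx": 0,"ty": 0,"tz": 0,"ax": 0,"ay": 0,"az": 0}]'

```text
time: 17.6
tcp_pos: [482.8, 30.8, 113.0]
ee_rot: [0.032, -2.886, -0.004]
ft_force: [-1.4, 3.3, 14.1]
opening: 39.2
gripper_force: 20.0
```

```bash
python3 - <<'E'
from h import *
C=cam("wrist");W=vision.capture("wrist");cv2.imwrite("pics/w10.png",W);s=ctrl.get_state();print(s['tcp_pos'],s['ft_force'],s['opening'])
t=Tub(581.7,32.3,.025)
for n,p in dict(lip=t.lid([-101,0,126],.034)[0],bar=t.lid([-96,0,122],.034)[0],bar95=t.lid([-95,0,122],.034)[0]).items(): print(n,proj(C,t.w(p))[0])
for th in (1.2,1.3,1.4,1.6,): print(th,proj(C,t.w([t.pad(th,56),t.pin(th)]))[:,1])
g=cv2.cvtColor(W,6); 
for c in (290,328): print(c,g[310:370,c].tolist())
print(g[180:215,330].tolist())
E
```

```text
[482.76  30.82 112.99] [-2.05  2.94 14.14] 39.311015369488295
lip [323.85 322.93]
bar [323.88 332.67]
bar95 [323.89 335.16]
1.2 [203.36 272.04]
1.3 [199.53 270.98]
1.4 [196.52 270.24]
1.6 [193.37 269.8 ]
290 [100, 96, 98, 102, 102, 93, 67, 59, 95, 114, 113, 114, 111, 112, 110, 112, 139, 136, 115, 112, 101, 107, 116, 118, 124, 138, 136, 128, 123, 113, 105, 110, 110, 110, 112, 110, 109, 109, 108, 109, 110, 110, 109, 109, 110, 107, 105, 101, 111, 109, 114, 112, 108, 111, 109, 103, 81, 53, 57, 60]
328 [112, 98, 93, 94, 93, 96, 95, 94, 91, 103, 118, 123, 140, 127, 115, 110, 128, 130, 133, 124, 102, 110, 115, 121, 129, 138, 135, 126, 120, 116, 94, 93, 98, 93, 95, 94, 94, 97, 105, 107, 116, 123, 123, 124, 127, 129, 130, 132, 131, 131, 129, 130, 127, 127, 129, 128, 130, 130, 132, 131]
[141, 141, 140, 140, 138, 137, 136, 138, 139, 137, 140, 140, 143, 143, 143, 144, 120, 171, 218, 222, 217, 216, 216, 216, 215, 217, 219, 222, 224, 224, 221, 218, 219, 220, 222]
```

The bar sits in the hook: row 335 as predicted for seated, and the vertical force rises from the floor contact. I'll release, rise, and tilt the tool back by about 60° for pressing the lever.

Request:
move_arm --rows '[{"grip": -0.1,"tx": 0,"ty": 0,"tz": 0.02,"ax": 0,"ay": 0,"az": 0},{"grip": 0.1,"tx": 0,"ty": 0,"tz": 0,"ax": 0,"ay": 0,"az": 0},{"grip": 0.2,"tx": 0,"ty": 0,"tz": 0,"ax": 0,"ay": 0,"az": 0},{"grip": 0.2,"tx": 0,"ty": 0,"tz": 0.4,"ax": 0,"ay": 0,"az": 0},{"grip": 0.2,"tx": 0,"ty": 0,"tz": 0.8,"ax": 0,"ay": 0,"az": 0},{"grip": 0.2,"tx": 0,"ty": 0,"tz": 0.8,"ax": 0,"ay": -0.5,"az": 0},{"grip": -0.2,"tx": -0.5,"ty": 0,"tz": 0.5,"ax": 0,"ay": -1,"az": 0},{"grip": -1,"tx": -1,"ty": 0,"tz": 0,"ax": 0,"ay": -1,"az": 0}]'

```text
time: 18.45
tcp_pos: [438.4, 30.5, 189.7]
ee_rot: [-0.033, 3.041, -0.002]
ft_force: [1.8, 0.7, 1.0]
opening: 43.7
gripper_force: 0.0
```

```bash
python3 - <<'E'
from h import *
from scipy.spatial.transform import Rotation as R
C=cam("wrist");W=vision.capture("wrist");cv2.imwrite("pics/w11.png",W);s=ctrl.get_state();print(s['time'],s['tcp_pos'],s['ft_force'],s['opening'])
print(R.from_rotvec(s['ee_rot']).as_matrix()[:,2])
piv=np.array([484,84.]);a=np.array([.7071,-.7071])
for th in (1.5,1.4,1.3,1.2,1.1,1.,.9,.8,.7,.6,.5,.4,.3,.2,.1,0):
    d=np.array([-np.sin(th),-np.cos(th)]);n=np.array([-np.cos(th),np.sin(th)])
    print(th,piv+36*d+(2+8*abs(np.sin(th-.785)))*n-17*a)
E
```

```text
18.5 [427.84  31.   185.32] [-2.13 -0.4  -1.39] 40.08930654516689
[ 0.1 -0.  -1. ]
1.5 [435.56 100.7 ]
1.4 [435.38  96.42]
1.3 [435.7   92.11]
1.2 [436.53  87.85]
1.1 [437.86  83.68]
1.0 [439.68  79.69]
0.9 [441.97  75.93]
0.8 [444.68  72.46]
0.7 [446.74  70.21]
0.6 [448.79  68.27]
0.5 [450.99  66.46]
0.4 [453.35  64.81]
0.3 [455.87  63.32]
0.2 [458.54  62.01]
0.1 [461.36  60.91]
0 [464.32  60.02]
```

Request:
move_arm --rows '[{"grip": -1,"tx": 0,"ty": 0,"tz": 0,"ax": 0,"ay": -1,"az": 0},{"grip": -1,"tx": 0,"ty": 0,"tz": 0,"ax": 0,"ay": -1,"az": 0},{"grip": -1,"tx": 0,"ty": 0,"tz": -0.4,"ax": 0,"ay": -1,"az": 0},{"grip": -1,"tx": 0,"ty": 0,"tz": -0.5,"ax": 0,"ay": -1,"az": 0},{"grip": -1,"tx": 0,"ty": 0,"tz": -0.5,"ax": 0,"ay": -0.9,"az": 0},{"grip": -1,"tx": 0,"ty": 0,"tz": -0.5,"ax": 0,"ay": 0,"az": 0},{"grip": -1,"tx": 0,"ty": 0,"tz": 0,"ax": 0,"ay": 0,"az": 0},{"grip": -1,"tx": 0,"ty": 0,"tz": 0,"ax": 0,"ay": 0,"az": 0}]' --newtons 20

```text
time: 19.3
tcp_pos: [437.8, 31.1, 132.1]
ee_rot: [-0.027, 2.381, -0.008]
ft_force: [-0.3, 0.4, 0.9]
opening: 0.3
gripper_force: 0.0
```

```bash
python3 - <<'E'
from h import *
from scipy.spatial.transform import Rotation as R
C=cam("wrist");W=vision.capture("wrist");cv2.imwrite("pics/w12.png",W);s=ctrl.get_state();print(s['time'],s['tcp_pos'],s['ft_force'],s['opening'])
print(R.from_rotvec(s['ee_rot']).as_matrix())
t=Tub(582,32.3,.025)
for n,p in dict(lip=t.lid([-101,0,126],.034)[0],bar=t.lid([-96,0,122],.034)[0],barL=t.lid([-96,18,122],.034)[0],hood=t.lid([-93,0,134],.034)[0],lidF=t.lid([-78,0,132],.034)[0],lidFr=t.lid([-78,-60,132],.034)[0],rim=[-75,0,122],bot=[-75,-60,0],pin=t.pin(1.38),pinL=t.pin(1.38)+[0,19,0],tip=t.pad(1.38,56),pad=t.pad(1.38,43)).items(): print(n,proj(C,t.w(p))[0])
W2=W.copy()
g=cv2.cvtColor(W,6)
import sys
for c in (285,290,328,361,366): print(c,g[60:330:3,c].tolist())
E
```

```text
19.35 [437.97  31.12 132.48] [ 0.04 -0.   -0.17] 0.8906880245022714
[[-0.72 -0.02  0.69]
 [-0.02  1.    0.  ]
 [-0.69 -0.01 -0.72]]
lip [322.25 345.01]
bar [322.54 339.78]
barL [356.19 340.15]
hood [322.24 363.88]
lidF [322.73 365.65]
lidFr [216.41 364.4 ]
rim [323.25 339.88]
bot [244.29 174.76]
pin [323.57 242.02]
pinL [357.89 242.29]
tip [322.75 193.69]
pad [323.03 212.6 ]
285 [145, 143, 145, 148, 146, 148, 148, 148, 141, 139, 141, 143, 145, 149, 150, 153, 148, 148, 147, 149, 155, 79, 80, 79, 82, 82, 81, 80, 81, 84, 82, 81, 80, 83, 80, 82, 85, 86, 85, 84, 138, 74, 146, 153, 154, 154, 152, 149, 153, 150, 154, 155, 147, 149, 151, 151, 153, 150, 151, 149, 151, 149, 149, 150, 151, 150, 150, 150, 148, 148, 148, 148, 148, 148, 149, 146, 149, 148, 148, 147, 148, 148, 147, 146, 146, 147, 149, 147, 146, 145]
290 [143, 144, 144, 143, 146, 152, 154, 151, 150, 146, 148, 149, 149, 152, 150, 154, 156, 151, 145, 149, 155, 90, 152, 99, 84, 85, 87, 83, 84, 84, 86, 86, 87, 88, 87, 87, 86, 87, 86, 83, 141, 71, 147, 153, 153, 152, 149, 149, 149, 151, 153, 153, 149, 148, 150, 150, 152, 154, 122, 130, 1
[... 764 characters left out ...]
0, 92, 105, 68, 145, 151, 149, 151, 149, 152, 150, 151, 153, 146, 148, 149, 149, 148, 150, 153, 124, 137, 164, 196, 183, 189, 186, 185, 184, 183, 183, 185, 183, 182, 185, 183, 186, 185, 184, 184, 182, 183, 184, 181, 181, 181, 180, 201, 202, 188, 187, 203]
366 [156, 157, 156, 159, 156, 154, 152, 153, 154, 150, 151, 153, 153, 151, 147, 148, 148, 147, 147, 147, 144, 145, 144, 145, 151, 154, 154, 153, 152, 154, 167, 87, 87, 84, 89, 89, 88, 90, 88, 89, 102, 65, 145, 147, 151, 150, 150, 149, 150, 150, 150, 146, 149, 149, 149, 149, 147, 146, 149, 149, 148, 148, 147, 148, 146, 145, 145, 145, 144, 144, 144, 145, 147, 146, 147, 147, 146, 145, 144, 142, 142, 143, 144, 142, 142, 142, 141, 145, 145, 143]
```

```bash
python3 - <<'E'
import cv2
g=cv2.cvtColor(cv2.imread("pics/w12.png"),6)
for c in (285,288,291,294,298,302): print(c,g[320:380:2,c].tolist())
for r in (300,320,330,336,342,348,354): print(r,g[r,274:378:2].tolist())
E
```

```text
285 [146, 146, 146, 146, 146, 145, 134, 146, 149, 146, 147, 148, 146, 146, 148, 152, 88, 68, 82, 121, 149, 114, 32, 42, 42, 40, 40, 44, 42, 38]
288 [119, 119, 121, 122, 124, 116, 109, 116, 118, 118, 118, 141, 147, 138, 136, 131, 114, 125, 125, 124, 122, 98, 37, 38, 40, 40, 42, 42, 40, 38]
291 [134, 138, 135, 133, 130, 127, 127, 121, 120, 121, 123, 122, 122, 124, 124, 122, 123, 123, 124, 124, 123, 95, 31, 42, 39, 42, 43, 40, 40, 39]
294 [120, 124, 123, 122, 123, 123, 124, 123, 122, 123, 124, 124, 122, 124, 123, 124, 122, 122, 122, 124, 124, 95, 38, 40, 40, 39, 40, 43, 39, 39]
298 [124, 123, 121, 124, 123, 122, 122, 124, 122, 124, 123, 123, 122, 122, 123, 123, 123, 123, 124, 122, 124, 97, 35, 42, 43, 36, 36, 40, 40, 40]
302 [122, 124, 123, 122, 124, 123, 121, 122, 123, 124, 122, 124, 122, 124, 122, 122, 121, 124, 122, 123, 125, 96, 33, 39, 41, 36, 42, 43, 39, 35]
300 [149, 148, 147, 147, 148, 148, 149, 133, 117, 134, 122, 122, 123, 124, 124, 125, 123, 123, 122, 123, 126, 125, 123, 126, 101, 33, 59, 34, 94, 126, 124, 124, 121, 123, 123, 125, 125, 125, 124, 124, 119, 157, 132, 168, 164, 
[... 882 characters left out ...]
23, 122, 124, 125, 124, 125, 125, 124, 124, 123, 122, 131, 23, 29, 90, 28, 26, 131, 124, 125, 125, 123, 122, 124, 123, 123, 125, 122, 122, 123, 123, 123, 131, 149, 147, 146, 148, 147, 146, 147]
348 [149, 149, 148, 150, 149, 149, 150, 136, 124, 123, 123, 123, 123, 122, 122, 123, 121, 123, 122, 122, 124, 122, 125, 121, 24, 29, 92, 30, 22, 132, 123, 123, 124, 123, 123, 124, 122, 124, 123, 123, 121, 122, 122, 122, 121, 140, 148, 147, 149, 147, 148, 147]
354 [72, 69, 69, 72, 70, 69, 64, 125, 123, 125, 122, 124, 123, 123, 124, 121, 123, 123, 122, 123, 123, 122, 123, 118, 27, 28, 89, 29, 25, 119, 125, 124, 124, 122, 123, 120, 122, 123, 123, 123, 125, 123, 123, 124, 123, 122, 52, 59, 58, 59, 57, 59]
```

The hook is still engaged: the legs end at row 342 (340 predicted) and the paddle tip is at row 192 (lever about 1.38). I'll bring the tip down onto the paddle.

Request:
move_arm --rows '[{"grip": -1,"tx": -0.05,"ty": -0.02,"tz": -0.5,"ax": 0,"ay": 0,"az": 0},{"grip": -1,"tx": -0.04,"ty": 0,"tz": -0.4,"ax": 0,"ay": 0,"az": 0},{"grip": -1,"tx": 0,"ty": 0,"tz": -0.15,"ax": 0,"ay": 0,"az": 0},{"grip": -1,"tx": 0,"ty": 0,"tz": -0.07,"ax": 0,"ay": 0,"az": 0},{"grip": -1,"tx": 0,"ty": 0,"tz": -0.07,"ax": 0,"ay": 0,"az": 0},{"grip": -1,"tx": 0,"ty": 0,"tz": -0.07,"ax": 0,"ay": 0,"az": 0},{"grip": -1,"tx": 0,"ty": 0,"tz": 0,"ax": 0,"ay": 0,"az": 0},{"grip": -1,"tx": 0,"ty": 0,"tz": 0,"ax": 0,"ay": 0,"az": 0}]'

```text
time: 20.15
tcp_pos: [435.9, 36.2, 108.2]
ee_rot: [-0.027, 2.384, -0.009]
ft_force: [0.4, 0.4, 0.8]
opening: 0.5
gripper_force: 0.0
```

```bash
python3 -c "
from h import *
s=ctrl.get_state();print(s['qpos'],s['qd'],s['tcp_pos'],s['ee_rot'],s['ft_force'],s['tau'])"
```

```text
[-0.   -0.04  2.42  0.85  0.   -2.45] [-0.  0.  0.  0. -0. -0.] [435.87  36.21 108.24] [-0.03  2.38 -0.01] [0.41 0.39 0.81] [  0.05 -22.56 -25.11   0.04  -1.17  -0.04]
```

The arm is at joint 5's limit (0), so the 44° tilt cannot be reached this low. I'll go back to about 28° of tilt.

Request:
move_arm --rows '[{"grip": -1,"tx": 0,"ty": 0,"tz": 0.3,"ax": 0,"ay": 0.5,"az": 0},{"grip": -1,"tx": 0,"ty": 0,"tz": 0.3,"ax": 0,"ay": 0.5,"az": 0},{"grip": -1,"tx": 0,"ty": 0,"tz": 0,"ax": 0,"ay": 0.5,"az": 0},{"grip": -1,"tx": 0,"ty": 0,"tz": 0,"ax": 0,"ay": 0.5,"az": 0},{"grip": -1,"tx": 0,"ty": 0,"tz": 0,"ax": 0,"ay": 0,"az": 0},{"grip": -1,"tx": 0,"ty": 0,"tz": 0,"ax": 0,"ay": 0,"az": 0},{"grip": -1,"tx": 0,"ty": 0,"tz": 0,"ax": 0,"ay": 0,"az": 0},{"grip": -1,"tx": 0,"ty": 0,"tz": 0,"ax": 0,"ay": 0,"az": 0}]'

```text
time: 20.95
tcp_pos: [437.5, 45.7, 115.2]
ee_rot: [-0.045, 2.562, 0.041]
ft_force: [0.5, 0.5, 0.4]
opening: 0.3
gripper_force: 0.0
```

```bash
python3 -c "
from h import *
from scipy.spatial.transform import Rotation as R
s=ctrl.get_state();print(s['qpos'],s['tcp_pos'],s['ft_force']);print(R.from_rotvec(s['ee_rot']).as_matrix())
ta=.48;piv=np.array([484,84.]);a=np.array([np.sin(ta),-np.cos(ta)])
for th in (1.5,1.4,1.3,1.2,1.1,1.,.9,.8,.7,.6,.5,.4,.3,.2,.1,0):
    d=np.array([-np.sin(th),-np.cos(th)]);n=np.array([-np.cos(th),np.sin(th)])
    print(th,piv+36*d+(2+8*abs(np.sin(th-np.pi/2+ta)))*n-17*a)
"
```

```text
[-0.   -0.04  2.31  0.14  0.3  -1.73] [437.49  45.68 115.16] [0.47 0.54 0.41]
[[-0.84 -0.04  0.55]
 [-0.02  1.    0.04]
 [-0.55  0.02 -0.84]]
1.5 [439.87 101.7 ]
1.4 [439.92  97.33]
1.3 [440.48  92.98]
1.2 [441.56  88.71]
1.1 [443.13  84.6 ]
1.0 [444.38  81.92]
0.9 [445.76  79.46]
0.8 [447.33  77.08]
0.7 [449.1  74.8]
0.6 [451.06  72.63]
0.5 [453.22  70.58]
0.4 [455.59  68.68]
0.3 [458.17  66.96]
0.2 [460.94  65.43]
0.1 [463.91  64.13]
0 [467.05  63.08]
```

Request:
move_arm --rows '[{"grip": -1,"tx": 0,"ty": 0,"tz": 0.1,"ax": -0.17,"ay": 0.35,"az": 0},{"grip": -1,"tx": 0,"ty": 0,"tz": 0,"ax": -0.17,"ay": 0.35,"az": 0},{"grip": -1,"tx": 0,"ty": -0.25,"tz": 0,"ax": 0,"ay": 0,"az": 0},{"grip": -1,"tx": 0,"ty": -0.25,"tz": 0,"ax": 0,"ay": 0,"az": 0},{"grip": -1,"tx": 0,"ty": 0,"tz": 0,"ax": 0,"ay": 0,"az": 0},{"grip": -1,"tx": 0,"ty": 0,"tz": 0,"ax": 0,"ay": 0,"az": 0},{"grip": -1,"tx": 0,"ty": 0,"tz": 0,"ax": 0,"ay": 0,"az": 0},{"grip": -1,"tx": 0,"ty": 0,"tz": 0,"ax": 0,"ay": 0,"az": 0}]'

```text
time: 21.75
tcp_pos: [437.8, 30.9, 118.5]
ee_rot: [-0.063, 2.661, -0.018]
ft_force: [0.3, 0.4, -0.1]
opening: 0.5
gripper_force: 0.0
```

```bash
python3 -c "
from h import *
from scipy.spatial.transform import Rotation as R
s=ctrl.get_state();print(s['qpos'],s['tcp_pos'],s['ft_force']);print(R.from_rotvec(s['ee_rot']).as_matrix())
"
```

```text
[-0.02 -0.03  2.25  0.01  0.45 -1.64] [437.84  30.89 118.48] [ 0.3  0.4 -0.1]
[[-0.89 -0.04  0.46]
 [-0.05  1.   -0.  ]
 [-0.46 -0.02 -0.89]]
```

Request:
move_arm --rows '[{"grip": -1,"tx": 0.07,"ty": 0,"tz": -0.3,"ax": 0,"ay": 0,"az": 0},{"grip": -1,"tx": 0,"ty": 0,"tz": -0.2,"ax": 0,"ay": 0,"az": 0},{"grip": -1,"tx": 0,"ty": 0,"tz": -0.1,"ax": 0,"ay": 0,"az": 0},{"grip": -1,"tx": 0,"ty": 0,"tz": -0.05,"ax": 0,"ay": 0,"az": 0},{"grip": -1,"tx": 0,"ty": 0,"tz": -0.05,"ax": 0,"ay": 0,"az": 0},{"grip": -1,"tx": 0,"ty": 0,"tz": 0,"ax": 0,"ay": 0,"az": 0},{"grip": -1,"tx": 0,"ty": 0,"tz": 0,"ax": 0,"ay": 0,"az": 0},{"grip": -1,"tx": 0,"ty": 0,"tz": 0,"ax": 0,"ay": 0,"az": 0}]'

```text
time: 22.55
tcp_pos: [440.1, 30.6, 97.7]
ee_rot: [-0.062, 2.661, -0.018]
ft_force: [-0.2, -0.4, 0.7]
opening: 0.5
gripper_force: 0.0
```

Request:
move_arm --rows '[{"grip": -1,"tx": 0,"ty": 0,"tz": -0.05,"ax": 0,"ay": 0,"az": 0},{"grip": -1,"tx": 0,"ty": 0,"tz": -0.05,"ax": 0,"ay": 0,"az": 0},{"grip": -1,"tx": 0.01,"ty": 0,"tz": -0.05,"ax": 0,"ay": 0,"az": 0},{"grip": -1,"tx": 0.01,"ty": 0,"tz": -0.05,"ax": 0,"ay": 0,"az": 0},{"grip": -1,"tx": 0.02,"ty": 0,"tz": -0.05,"ax": 0,"ay": 0,"az": 0},{"grip": -1,"tx": 0,"ty": 0,"tz": 0,"ax": 0,"ay": 0,"az": 0},{"grip": -1,"tx": 0,"ty": 0,"tz": 0,"ax": 0,"ay": 0,"az": 0},{"grip": -1,"tx": 0,"ty": 0,"tz": 0,"ax": 0,"ay": 0,"az": 0}]'

```text
time: 23.35
tcp_pos: [441.1, 30.6, 90.0]
ee_rot: [-0.062, 2.661, -0.018]
ft_force: [-2.0, -0.4, 1.1]
opening: 0.4
gripper_force: 0.5
```

Request:
move_arm --rows '[{"grip": -1,"tx": 0.015,"ty": 0,"tz": -0.05,"ax": 0,"ay": 0,"az": 0},{"grip": -1,"tx": 0.02,"ty": 0,"tz": -0.05,"ax": 0,"ay": 0,"az": 0},{"grip": -1,"tx": 0.02,"ty": 0,"tz": -0.05,"ax": 0,"ay": 0,"az": 0},{"grip": -1,"tx": 0,"ty": 0,"tz": 0,"ax": 0,"ay": 0,"az": 0},{"grip": -1,"tx": 0,"ty": 0,"tz": 0,"ax": 0,"ay": 0,"az": 0},{"grip": -1,"tx": 0,"ty": 0,"tz": 0,"ax": 0,"ay": 0,"az": 0},{"grip": -1,"tx": 0,"ty": 0,"tz": 0,"ax": 0,"ay": 0,"az": 0},{"grip": -1,"tx": 0,"ty": 0,"tz": 0,"ax": 0,"ay": 0,"az": 0}]'

```text
time: 24.15
tcp_pos: [442.9, 30.7, 85.5]
ee_rot: [-0.062, 2.661, -0.018]
ft_force: [-1.8, 0.9, 2.5]
opening: 0.4
gripper_force: 1.3
```

```bash
python3 - <<'E'
from h import *
C=cam("wrist");W=vision.capture("wrist");cv2.imwrite("pics/w13.png",W)
t=Tub(582,32.3,.025)
for th in (.7,.8,.9,1.,1.1,1.2,1.3,1.4): print(th,proj(C,t.w([t.pad(th,56),t.pin(th)]))[:,1])
print(proj(C,t.w(t.lid([[-96,18,122],[-96,18,124]],.034))))
g=cv2.cvtColor(W,6)
for c in (316,338): print(c,g[130:240:2,c].tolist())
for c in (285,289,292,295): print(c,g[200:370:3,c].tolist())
E
```

```text
0.7 [251.1  325.84]
0.8 [250.85 326.03]
0.9 [251.72 326.59]
1.0 [253.82 327.53]
1.1 [257.21 328.83]
1.2 [261.97 330.51]
1.3 [268.16 332.54]
1.4 [275.79 334.92]
[[360.1  459.51]
 [360.26 464.63]]
316 [145, 146, 145, 145, 143, 145, 145, 144, 145, 143, 144, 141, 143, 142, 142, 141, 138, 139, 140, 140, 138, 140, 137, 140, 141, 144, 144, 144, 147, 148, 149, 149, 152, 149, 148, 148, 150, 150, 150, 151, 149, 147, 146, 146, 146, 145, 146, 146, 97, 83, 86, 84, 85, 85, 86]
338 [137, 137, 137, 137, 138, 139, 141, 140, 142, 141, 141, 138, 135, 135, 137, 140, 142, 141, 138, 137, 136, 138, 137, 138, 137, 142, 142, 142, 145, 142, 144, 146, 148, 147, 147, 146, 147, 146, 146, 149, 151, 150, 151, 150, 153, 157, 156, 151, 150, 150, 151, 134, 85, 88, 88]
285 [156, 158, 161, 85, 90, 84, 88, 86, 88, 85, 86, 88, 89, 86, 89, 90, 88, 91, 92, 90, 91, 92, 92, 90, 110, 70, 141, 144, 146, 145, 146, 144, 143, 145, 145, 131, 166, 143, 141, 144, 109, 121, 137, 172, 122, 118, 117, 119, 119, 120, 123, 121, 124, 124, 96, 42, 42]
289 [153, 157, 160, 113, 89, 166, 88, 94, 92, 92, 90, 91, 90, 93, 92, 93, 98, 95, 92, 94, 94, 95, 96, 95, 108, 70, 141, 147, 147, 145, 144, 143, 146, 144, 144, 126, 166, 145, 144, 145, 104, 117, 131, 172, 146, 124, 121, 118, 118, 117, 125, 124, 125, 125, 98, 40, 43]
292 [154, 158, 159, 142, 160, 162, 170, 90, 92, 94, 95, 94, 93, 94, 94, 94, 97, 96, 95, 94, 95, 97, 96, 94, 105, 65, 118, 147, 147, 145, 144, 146, 144, 145, 144, 133, 166, 142, 145, 145, 122, 107, 144, 119, 118, 121, 124, 124, 124, 124, 123, 126, 125, 123, 97, 40, 40]
295 [157, 158, 159, 165, 123, 158, 162, 89, 95, 94, 94, 95, 93, 95, 97, 94, 97, 98, 95, 99, 95, 97, 99, 95, 102, 66, 122, 146, 146, 146, 147, 146, 146, 148, 149, 131, 151, 130, 120, 122, 125, 126, 124, 126, 124, 124, 123, 123, 125, 124, 122, 124, 125, 123, 98, 39, 41]
```

The lever follows: the loop pin at row 326 gives an angle of about 1.0–1.1. I'll continue along the arc.

Request:
move_arm --rows '[{"grip": -1,"tx": 0.03,"ty": 0,"tz": -0.05,"ax": 0,"ay": 0,"az": 0},{"grip": -1,"tx": 0.03,"ty": 0,"tz": -0.05,"ax": 0,"ay": 0,"az": 0},{"grip": -1,"tx": 0.03,"ty": 0,"tz": -0.045,"ax": 0,"ay": 0,"az": 0},{"grip": -1,"tx": 0.03,"ty": 0,"tz": -0.045,"ax": 0,"ay": 0,"az": 0},{"grip": -1,"tx": 0,"ty": 0,"tz": 0,"ax": 0,"ay": 0,"az": 0},{"grip": -1,"tx": 0,"ty": 0,"tz": 0,"ax": 0,"ay": 0,"az": 0},{"grip": -1,"tx": 0,"ty": 0,"tz": 0,"ax": 0,"ay": 0,"az": 0},{"grip": -1,"tx": 0,"ty": 0,"tz": 0,"ax": 0,"ay": 0,"az": 0}]'

```text
time: 25.0
tcp_pos: [446.1, 30.7, 79.8]
ee_rot: [-0.062, 2.662, -0.018]
ft_force: [-9.6, 0.5, 9.7]
opening: 0.7
gripper_force: 6.5
```

The force has risen to about 13 N, as expected for a hooked loop. I'll continue gently.

Request:
move_arm --rows '[{"grip": -1,"tx": 0.03,"ty": 0,"tz": -0.04,"ax": 0,"ay": 0,"az": 0},{"grip": -1,"tx": 0.03,"ty": 0,"tz": -0.04,"ax": 0,"ay": 0,"az": 0},{"grip": -1,"tx": 0.03,"ty": 0,"tz": -0.04,"ax": 0,"ay": 0,"az": 0},{"grip": -1,"tx": 0,"ty": 0,"tz": 0,"ax": 0,"ay": 0,"az": 0},{"grip": -1,"tx": 0,"ty": 0,"tz": 0,"ax": 0,"ay": 0,"az": 0},{"grip": -1,"tx": 0,"ty": 0,"tz": 0,"ax": 0,"ay": 0,"az": 0},{"grip": -1,"tx": 0,"ty": 0,"tz": 0,"ax": 0,"ay": 0,"az": 0},{"grip": -1,"tx": 0,"ty": 0,"tz": 0,"ax": 0,"ay": 0,"az": 0}]'

```text
time: 25.8
tcp_pos: [448.9, 30.7, 76.3]
ee_rot: [-0.062, 2.661, -0.018]
ft_force: [-9.1, 1.0, 12.2]
opening: 0.9
gripper_force: 7.5
```

Request:
move_arm --rows '[{"grip": -1,"tx": 0.035,"ty": 0,"tz": -0.05,"ax": 0,"ay": 0,"az": 0},{"grip": -1,"tx": 0.035,"ty": 0,"tz": -0.05,"ax": 0,"ay": 0,"az": 0},{"grip": -1,"tx": 0.035,"ty": 0,"tz": -0.05,"ax": 0,"ay": 0,"az": 0},{"grip": -1,"tx": 0.03,"ty": 0,"tz": -0.04,"ax": 0,"ay": 0,"az": 0},{"grip": -1,"tx": 0,"ty": 0,"tz": 0,"ax": 0,"ay": 0,"az": 0},{"grip": -1,"tx": 0,"ty": 0,"tz": 0,"ax": 0,"ay": 0,"az": 0},{"grip": -1,"tx": 0,"ty": 0,"tz": 0,"ax": 0,"ay": 0,"az": 0},{"grip": -1,"tx": 0,"ty": 0,"tz": 0,"ax": 0,"ay": 0,"az": 0}]'

```text
time: 26.6
tcp_pos: [453.6, 30.7, 71.0]
ee_rot: [-0.062, 2.66, -0.018]
ft_force: [-4.3, 0.3, 10.3]
opening: 0.5
gripper_force: 4.7
```

Request:
move_arm --rows '[{"grip": -1,"tx": 0.05,"ty": 0,"tz": -0.04,"ax": 0,"ay": 0,"az": 0},{"grip": -1,"tx": 0.05,"ty": 0,"tz": -0.03,"ax": 0,"ay": 0,"az": 0},{"grip": -1,"tx": 0.05,"ty": 0,"tz": -0.03,"ax": 0,"ay": 0,"az": 0},{"grip": -1,"tx": 0.05,"ty": 0,"tz": -0.03,"ax": 0,"ay": 0,"az": 0},{"grip": -1,"tx": 0.04,"ty": 0,"tz": -0.02,"ax": 0,"ay": 0,"az": 0},{"grip": -1,"tx": 0,"ty": 0,"tz": 0,"ax": 0,"ay": 0,"az": 0},{"grip": -1,"tx": 0,"ty": 0,"tz": 0,"ax": 0,"ay": 0,"az": 0},{"grip": -1,"tx": 0,"ty": 0,"tz": 0,"ax": 0,"ay": 0,"az": 0}]'

```text
time: 27.4
tcp_pos: [460.2, 30.6, 65.9]
ee_rot: [-0.062, 2.661, -0.018]
ft_force: [-2.1, 0.4, 3.1]
opening: 0.6
gripper_force: 1.7
```

Request:
move_arm --rows '[{"grip": -1,"tx": 0.04,"ty": 0,"tz": -0.01,"ax": 0,"ay": 0,"az": 0},{"grip": -1,"tx": 0.04,"ty": 0,"tz": -0.01,"ax": 0,"ay": 0,"az": 0},{"grip": -1,"tx": 0.04,"ty": 0,"tz": -0.01,"ax": 0,"ay": 0,"az": 0},{"grip": -1,"tx": 0.04,"ty": 0,"tz": -0.01,"ax": 0,"ay": 0,"az": 0},{"grip": -1,"tx": 0,"ty": 0,"tz": 0,"ax": 0,"ay": 0,"az": 0},{"grip": -1,"tx": 0,"ty": 0,"tz": 0,"ax": 0,"ay": 0,"az": 0},{"grip": -1,"tx": 0,"ty": 0,"tz": 0,"ax": 0,"ay": 0,"az": 0},{"grip": -1,"tx": 0,"ty": 0,"tz": 0,"ax": 0,"ay": 0,"az": 0}]'

```text
time: 28.2
tcp_pos: [465.2, 30.6, 64.9]
ee_rot: [-0.062, 2.661, -0.018]
ft_force: [-0.3, 0.4, -0.2]
opening: 0.4
gripper_force: 0.0
```

Request:
move_arm --rows '[{"grip": -1,"tx": 0.04,"ty": 0,"tz": 0,"ax": 0,"ay": 0,"az": 0},{"grip": -1,"tx": 0.03,"ty": 0,"tz": 0,"ax": 0,"ay": 0,"az": 0},{"grip": -1,"tx": 0,"ty": 0,"tz": 0,"ax": 0,"ay": 0,"az": 0},{"grip": -1,"tx": 0,"ty": 0,"tz": 0,"ax": 0,"ay": 0,"az": 0},{"grip": -1,"tx": 0,"ty": 0,"tz": 0,"ax": 0,"ay": 0,"az": 0},{"grip": -1,"tx": 0,"ty": 0,"tz": 0,"ax": 0,"ay": 0,"az": 0},{"grip": -1,"tx": 0,"ty": 0,"tz": 0,"ax": 0,"ay": 0,"az": 0},{"grip": -1,"tx": 0,"ty": 0,"tz": 0,"ax": 0,"ay": 0,"az": 0}]'

```text
time: 29.0
tcp_pos: [466.5, 30.7, 64.4]
ee_rot: [-0.062, 2.663, -0.018]
ft_force: [-8.2, -0.1, 5.3]
opening: 0.5
gripper_force: 4.2
```

Request:
move_arm --rows '[{"grip": -1,"tx": 0.03,"ty": 0,"tz": 0,"ax": 0,"ay": 0,"az": 0},{"grip": -1,"tx": 0,"ty": 0,"tz": 0,"ax": 0,"ay": 0,"az": 0},{"grip": -1,"tx": 0,"ty": 0,"tz": 0,"ax": 0,"ay": 0,"az": 0},{"grip": -1,"tx": 0,"ty": 0,"tz": 0,"ax": 0,"ay": 0,"az": 0},{"grip": -1,"tx": 0,"ty": 0,"tz": 0,"ax": 0,"ay": 0,"az": 0},{"grip": -1,"tx": 0,"ty": 0,"tz": 0,"ax": 0,"ay": 0,"az": 0},{"grip": -1,"tx": 0,"ty": 0,"tz": 0,"ax": 0,"ay": 0,"az": 0},{"grip": -1,"tx": 0,"ty": 0,"tz": 0,"ax": 0,"ay": 0,"az": 0}]'

```text
time: 29.8
tcp_pos: [466.9, 30.7, 64.1]
ee_rot: [-0.062, 2.664, -0.018]
ft_force: [-14.0, -0.1, 9.3]
opening: 0.7
gripper_force: 7.1
```

The stop is felt: stiff, 17 N in total. I'll back off and check.

Request:
move_arm --rows '[{"grip": -1,"tx": -0.1,"ty": 0,"tz": 0,"ax": 0,"ay": 0,"az": 0},{"grip": -1,"tx": -0.5,"ty": 0,"tz": 0.1,"ax": 0,"ay": 0,"az": 0},{"grip": -1,"tx": -0.6,"ty": 0,"tz": 0.5,"ax": 0,"ay": 0,"az": 0},{"grip": -1,"tx": -0.3,"ty": 0,"tz": 0.8,"ax": 0,"ay": 0.5,"az": 0},{"grip": -1,"tx": 0,"ty": 0,"tz": 1,"ax": 0,"ay": 0.5,"az": 0},{"grip": -1,"tx": 0,"ty": 0,"tz": 1,"ax": 0,"ay": 0.5,"az": 0},{"grip": -1,"tx": 0,"ty": 0,"tz": 0,"ax": 0,"ay": 0,"az": 0},{"grip": -1,"tx": 0,"ty": 0,"tz": 0,"ax": 0,"ay": 0,"az": 0}]'

```text
time: 30.6
tcp_pos: [423.4, 30.6, 166.8]
ee_rot: [-0.067, 2.869, -0.012]
ft_force: [-0.2, 0.8, 0.1]
opening: 0.6
gripper_force: 0.0
```

```bash
python3 - <<'E'
from h import *
C=cam("wrist");W=vision.capture("wrist");cv2.imwrite("pics/w14.png",W);s=ctrl.get_state();print(s['time'],s['tcp_pos'],s['ft_force'],s['qpos'])
t=Tub(582,32.3,.025)
for th in (0,.05,.1,.15,.2,.3): print(th,proj(C,t.w([t.pad(th,44),t.pad(th,56),t.pad(th,55)+np.array([-6,0,1.]),t.pin(th)]))[:,1])
print(proj(C,t.w(t.lid([[-96,18,122],[-101,0,126],[-78,-60,132]],0))),proj(C,t.w(t.lid([[-96,18,122],[-101,0,126],[-78,-60,132]],.034))), proj(C,t.w([[-75,-60,0],[-75,-60,122]])))
g=cv2.cvtColor(W,6)
for c in (300,316,328,338): print(c,g[150:470:3,c].tolist())
print(g[150:470:3,230].tolist()); print(g[150:470:3,291].tolist())
E
```

```text
30.65 [422.86  30.66 165.94] [ 0.55 -0.9  -1.02] [-0.02 -0.07  2.1   0.    0.84 -1.63]
0 [261.4  252.62 247.67 284.56]
0.05 [259.08 249.72 244.75 283.51]
0.1 [256.84 246.9  241.91 282.49]
0.15 [254.67 244.16 239.15 281.51]
0.2 [252.58 241.5  236.48 280.57]
0.3 [248.65 236.49 231.42 278.81]
[[351.26 343.68]
 [321.28 341.92]
 [221.22 374.05]] [[351.64 351.37]
 [321.02 350.17]
 [219.21 381.85]] [[255.84 254.81]
 [225.38 364.42]]
300 [153, 149, 153, 154, 159, 157, 154, 149, 154, 155, 156, 157, 160, 161, 157, 152, 155, 159, 89, 93, 94, 94, 94, 96, 93, 92, 95, 95, 94, 97, 96, 96, 97, 95, 98, 97, 96, 79, 134, 133, 133, 132, 137, 107, 129, 112, 107, 119, 121, 122, 120, 120, 119, 118, 120, 122, 121, 121, 120, 119, 120, 120, 119, 122, 120, 120, 121, 118, 120, 121, 122, 50, 42, 39, 37, 41, 37, 38, 38, 39, 35, 39, 39, 41, 41, 38, 37, 41, 39, 40, 37, 46, 47, 46, 46, 42, 47, 43, 45, 47, 44, 43, 43, 42, 44, 44, 47]
316 [153, 150, 151, 150, 148, 147, 149, 146, 145, 146, 150, 155, 156, 156, 154, 151, 150, 150, 149, 146, 147, 146, 148, 83, 84, 83, 84, 86, 85, 88, 87, 87, 115, 117, 123, 122, 114, 109, 
[... 1540 characters left out ...]
2, 131, 128, 128, 129, 130, 131, 130, 132, 129, 128, 132, 131, 129, 131, 132, 44, 40, 38, 38, 40, 40, 39, 37, 37, 37, 39, 40, 34, 40, 39, 41, 39, 39, 38, 38, 41, 45, 41, 46, 47, 44, 43, 43, 45, 44, 44, 45, 43, 44, 44, 44]
[141, 145, 145, 140, 147, 148, 145, 148, 147, 150, 151, 152, 148, 153, 151, 149, 162, 89, 90, 89, 86, 90, 90, 88, 86, 88, 86, 88, 88, 86, 89, 85, 86, 89, 92, 88, 92, 91, 136, 136, 133, 132, 133, 156, 131, 134, 134, 132, 130, 133, 130, 133, 131, 132, 130, 132, 131, 130, 132, 126, 124, 121, 118, 119, 121, 120, 121, 122, 122, 121, 121, 50, 38, 38, 39, 40, 36, 38, 39, 38, 43, 37, 40, 35, 41, 39, 38, 36, 37, 37, 34, 44, 46, 45, 47, 45, 43, 45, 46, 44, 45, 42, 46, 46, 42, 45, 40]
```

By code, the paddle's bend is at row 257 and its tip at 246, so the angle is about 0–0.1, which is not sharp enough. I'll press once more lower on the pad, where the lever arm is longer, to be certain it is home.

Request:
move_arm --rows '[{"grip": -1,"tx": 0,"ty": 0,"tz": -0.6,"ax": 0,"ay": -0.5,"az": 0},{"grip": -1,"tx": 0,"ty": 0,"tz": -0.8,"ax": 0,"ay": -0.5,"az": 0},{"grip": -1,"tx": 0,"ty": 0,"tz": -0.8,"ax": 0,"ay": -0.5,"az": 0},{"grip": -1,"tx": 0.2,"ty": 0,"tz": -0.8,"ax": 0,"ay": 0,"az": 0},{"grip": -1,"tx": 0.3,"ty": 0,"tz": -0.6,"ax": 0,"ay": 0,"az": 0},{"grip": -1,"tx": 0.2,"ty": 0,"tz": -0.1,"ax": 0,"ay": 0,"az": 0},{"grip": -1,"tx": 0,"ty": 0,"tz": 0,"ax": 0,"ay": 0,"az": 0},{"grip": -1,"tx": 0,"ty": 0,"tz": 0,"ax": 0,"ay": 0,"az": 0}]'

```text
time: 31.45
tcp_pos: [444.1, 30.7, 56.1]
ee_rot: [-0.062, 2.661, -0.018]
ft_force: [0.4, -0.3, -0.7]
opening: 0.5
gripper_force: 0.0
```

Now I go forward to just before contact, then in 1 mm rows.

Request:
move_arm --rows '[{"grip": -1,"tx": 0.3,"ty": 0,"tz": 0,"ax": 0,"ay": 0,"az": 0},{"grip": -1,"tx": 0.2,"ty": 0,"tz": 0,"ax": 0,"ay": 0,"az": 0},{"grip": -1,"tx": 0.1,"ty": 0,"tz": 0,"ax": 0,"ay": 0,"az": 0},{"grip": -1,"tx": 0.04,"ty": 0,"tz": 0,"ax": 0,"ay": 0,"az": 0},{"grip": -1,"tx": 0.04,"ty": 0,"tz": 0,"ax": 0,"ay": 0,"az": 0},{"grip": -1,"tx": 0,"ty": 0,"tz": 0,"ax": 0,"ay": 0,"az": 0},{"grip": -1,"tx": 0,"ty": 0,"tz": 0,"ax": 0,"ay": 0,"az": 0},{"grip": -1,"tx": 0,"ty": 0,"tz": 0,"ax": 0,"ay": 0,"az": 0}]'

```text
time: 32.25
tcp_pos: [464.5, 30.6, 55.8]
ee_rot: [-0.062, 2.661, -0.018]
ft_force: [0.0, -0.8, -0.0]
opening: 0.0
gripper_force: 0.0
```

Request:
move_arm --rows '[{"grip": -1,"tx": 0.03,"ty": 0,"tz": 0,"ax": 0,"ay": 0,"az": 0},{"grip": -1,"tx": 0.03,"ty": 0,"tz": 0,"ax": 0,"ay": 0,"az": 0},{"grip": -1,"tx": 0,"ty": 0,"tz": 0,"ax": 0,"ay": 0,"az": 0},{"grip": -1,"tx": 0,"ty": 0,"tz": 0,"ax": 0,"ay": 0,"az": 0},{"grip": -1,"tx": 0,"ty": 0,"tz": 0,"ax": 0,"ay": 0,"az": 0},{"grip": -1,"tx": 0,"ty": 0,"tz": 0,"ax": 0,"ay": 0,"az": 0},{"grip": -1,"tx": 0,"ty": 0,"tz": 0,"ax": 0,"ay": 0,"az": 0},{"grip": -1,"tx": 0,"ty": 0,"tz": 0,"ax": 0,"ay": 0,"az": 0}]'

```text
time: 33.05
tcp_pos: [466.2, 30.6, 55.7]
ee_rot: [-0.062, 2.661, -0.018]
ft_force: [-4.6, 0.1, 0.6]
opening: 0.5
gripper_force: 2.3
```

Request:
move_arm --rows '[{"grip": -1,"tx": 0.03,"ty": 0,"tz": 0,"ax": 0,"ay": 0,"az": 0},{"grip": -1,"tx": 0,"ty": 0,"tz": 0,"ax": 0,"ay": 0,"az": 0},{"grip": -1,"tx": 0,"ty": 0,"tz": 0,"ax": 0,"ay": 0,"az": 0},{"grip": -1,"tx": 0,"ty": 0,"tz": 0,"ax": 0,"ay": 0,"az": 0},{"grip": -1,"tx": 0,"ty": 0,"tz": 0,"ax": 0,"ay": 0,"az": 0},{"grip": -1,"tx": 0,"ty": 0,"tz": 0,"ax": 0,"ay": 0,"az": 0},{"grip": -1,"tx": 0,"ty": 0,"tz": 0,"ax": 0,"ay": 0,"az": 0},{"grip": -1,"tx": 0,"ty": 0,"tz": 0,"ax": 0,"ay": 0,"az": 0}]'

```text
time: 33.85
tcp_pos: [466.7, 30.7, 55.5]
ee_rot: [-0.062, 2.663, -0.018]
ft_force: [-10.2, 0.0, 6.2]
opening: 0.8
gripper_force: 5.2
```

The face is vertical: the same contact x of about 466.5 at both heights, and stiff in both places. So the lever is home. I'll retreat clear.

Request:
move_arm --rows '[{"grip": -1,"tx": -0.1,"ty": 0,"tz": 0,"ax": 0,"ay": 0,"az": 0},{"grip": -1,"tx": -0.5,"ty": 0,"tz": 0,"ax": 0,"ay": 0,"az": 0},{"grip": -1,"tx": -0.6,"ty": 0,"tz": 0.5,"ax": 0,"ay": 0.2,"az": 0},{"grip": -1,"tx": -0.3,"ty": 0,"tz": 0.8,"ax": 0,"ay": 0.8,"az": 0},{"grip": -1,"tx": 0,"ty": 0,"tz": 1,"ax": 0,"ay": 0.8,"az": 0},{"grip": -1,"tx": 0,"ty": 0,"tz": 1,"ax": 0,"ay": 0.8,"az": 0},{"grip": -1,"tx": 0,"ty": 0,"tz": 1,"ax": 0,"ay": 0.5,"az": 0},{"grip": -1,"tx": 0,"ty": 0,"tz": 0.5,"ax": 0,"ay": 0,"az": 0}]'

```text
time: 34.65
tcp_pos: [424.2, 30.6, 201.9]
ee_rot: [-0.073, 3.089, -0.005]
ft_force: [0.0, 0.4, -0.6]
opening: 0.5
gripper_force: 0.0
```

```bash
python3 - <<'E'
from h import *
s=ctrl.get_state();print(s['time'],s['tcp_pos'],s['ft_force'])
vision.capture("wrist");C=cam("wrist");W=vision.capture("wrist");cv2.imwrite("pics/w15.png",W)
t=Tub(582,32.3,.025);g=cv2.cvtColor(W,6)
for th in(0,.1): print(proj(C,t.w([t.pad(th,56),t.pin(th)]))[:,1])
for a in(0,.034): print(proj(C,t.w(t.lid([[-96,18,122],[-101,0,126],[-78,-60,132],[-78,60,132]],a))))
print(proj(C,t.w([[-75,-60,0]])))
for c in (225,291,302,360,420): print(c,g[220:470:3,c].tolist())
E
```

```text
34.65 [424.22  30.59 201.92] [ 0.01  0.37 -0.6 ]
[273.76 295.93]
[268.02 293.84]
[[348.33 336.11]
 [321.25 332.32]
 [228.83 365.8 ]
 [411.98 369.66]]
[[348.76 341.35]
 [321.1  337.92]
 [226.97 371.55]
 [413.53 375.47]]
[[259.93 282.17]]
225 [87, 90, 95, 97, 101, 95, 97, 96, 97, 97, 94, 93, 96, 95, 94, 97, 96, 95, 95, 97, 99, 78, 115, 118, 118, 118, 144, 116, 117, 116, 115, 117, 116, 116, 118, 118, 119, 118, 119, 119, 118, 117, 117, 116, 117, 109, 64, 129, 32, 40, 37, 40, 40, 37, 38, 37, 38, 38, 37, 39, 35, 37, 38, 41, 39, 36, 36, 41, 44, 42, 43, 43, 46, 40, 43, 42, 40, 43, 42, 42, 43, 44, 41, 43]
291 [158, 158, 163, 96, 94, 94, 89, 94, 93, 95, 94, 91, 93, 91, 91, 92, 95, 94, 95, 94, 94, 95, 60, 120, 121, 121, 120, 118, 119, 120, 120, 119, 119, 122, 119, 118, 116, 113, 111, 113, 115, 114, 116, 117, 115, 115, 117, 123, 36, 39, 38, 35, 35, 39, 35, 37, 37, 34, 39, 35, 36, 35, 39, 38, 38, 36, 40, 43, 53, 50, 45, 39, 42, 39, 47, 44, 44, 43, 44, 41, 45, 42, 43, 42]
302 [159, 153, 150, 155, 108, 94, 92, 94, 94, 96, 97, 92, 97, 95, 95, 95, 96, 95, 96, 95, 99, 99, 57, 118, 117, 118, 115, 117, 
[... 310 characters left out ...]
50, 150, 83, 89, 90, 88, 89, 86, 88, 87, 67, 117, 118, 116, 119, 140, 117, 117, 115, 119, 117, 115, 109, 113, 112, 115, 115, 115, 115, 117, 117, 116, 118, 116, 115, 124, 32, 37, 37, 40, 39, 37, 33, 37, 38, 36, 34, 40, 38, 40, 36, 39, 35, 37, 37, 44, 51, 52, 51, 63, 47, 42, 42, 41, 43, 43, 42, 41, 45, 45, 43, 40]
420 [140, 143, 144, 140, 139, 138, 138, 139, 140, 137, 137, 136, 137, 140, 136, 131, 129, 129, 133, 130, 130, 132, 146, 76, 116, 118, 117, 131, 115, 116, 117, 116, 115, 115, 115, 116, 115, 115, 116, 117, 113, 115, 115, 117, 116, 113, 119, 64, 36, 38, 35, 32, 40, 34, 40, 38, 38, 39, 39, 36, 37, 36, 36, 35, 39, 36, 35, 40, 51, 53, 48, 65, 65, 40, 39, 42, 45, 41, 42, 43, 42, 44, 44, 39]
```

```bash
python3 -c "
from workcell import ctrl
print(ctrl.finish_job())"
```

```text
the job is handed in; nothing more can be done
None
```

The job is handed in with the lid down, the loop hooked over the keeper and the lever pressed to its stop. The robot is clear and it took about 35 s. I confirmed the closed latch by force only, because the cameras could not settle the final lever and lid angles, and the hand-in returned no verdict.

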